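# Restock the reagent lane, first in first out

### The arm

A 7-joint arm with a two-finger parallel gripper is mounted at the origin on the work surface. World frame = base frame: x ahead of the robot, y to its left, z up, the work surface at z = 0. Lengths are in m, angles in rad, forces in N, time in s.
With the tool pointing down it reaches from about 0.35 to 0.9 m from the base axis. Payload 19.9 kg.
Tool frame: the origin (TCP) lies at the very end of the fingers, on their centre line; the grasp point (between the pads) lies 19 mm behind it (r.pinch_z is the distance from the TCP to the grasp point, in m); y points along the fingers, z is the direction in which the jaws open and shut, and the axes are right-handed (so a half turn about y gives the same grasp; the last joint's range is limited). The gripper opens to 94 mm and grips with 3 to 60 N. Pads are 16 mm wide; open, the fingers measure 119 mm over their backs; the gripper's body (75 mm by 177 mm) begins 78 mm behind the grasp point.
Start: joints at [1.222, 0.417, -0.01, 1.614, 0.005, 1.111, -0.053], TCP at [0.189, -0.596, 0.205] pointing down, gripper open.
Joint ranges: [-2.81, 2.81], [-0.39, 2.02], [-1.27, 1.25], [0.06, 2.57], [-1.19, 4.33], [0.19, 2], [-2.82, 2.82]. Speed limits (rad/s): [1.89, 1.89, 2.39, 2.39, 3.01, 3.01, 3.01].

### API

Orientations are given as a rotation vector (axis times angle).
In Python, from rig import r gives the robot as it stands.
- The arm moves only by the tool carry_out, never from a script. Its argument "motion" is a list of rows, each an object with "xyz": the shift along the world's x, y, z in cm, a list of three; "rotation": the turn, a rotation vector about the world's x, y, z in rad, a list of three; "claw": the opening, from 0 (shut) to 1 (fully open). A call has 1 to 8 rows; each row shifts and turns the commanded pose from where the row before left it; what a row does not reach is not made up. A row lasts 1/12 s, in which the tool goes at most 41.7 mm and 7.16 degrees, less where a joint would pass 70% of its speed; a pose out of reach is approached as far as the arm can. A call is refused whole if a number of a shift passes 4.17 or a number of a turn 0.125, either way. A call with a gripper value outside its range is refused whole. The fingers move at their own pace and stop on an object; "squeeze" is the grip in N (left out, the last holds). Time passes only in rows, so rows that do not move let the fingers close. It gives the time, the measured TCP pose, the force and the opening at its end, in the units of the state.
- r.sense(): the state, without advancing time (a new reading comes with each control period).
- r.get_image(name): name is "scene" or "top" or "wrist"; returns a dict with "img" (400x640x3 uint8, red, green, blue), "range_z" (400x640 float32, m along the optical axis (not along the pixel's ray), 0 where there is no reading), "fovy" (degrees; the focal length in pixels is half the picture's height over the tangent of half this angle, whatever the lens; pixels are square), "cx", "cy" (the principal point, pixels), "world_from_camera" (4x4, takes a point from camera to world coordinates); the wrist camera has in their place "tool_from_camera" (4x4, takes a point from camera to tool coordinates, whose origin is the TCP and whose axes are the tool frame's). Camera axes: x right, y down, z forward; pixel columns grow to the right and rows downward; lengths in m; the calibration is good to about 2 mm. A picture is of the moment at which its call begins: read the wrist's pose just before it.
- r.sign_off(): hands the job in, once; it reports no verdict.
Trained networks look in a picture, given as the dict that the camera call returned (one of the last four; its "shot" number tells which), for a name from the list of things; names that differ only in an ending like _2 or _b are one class to them, and where a whole thing is asked for, a point or a joint stands for the part that bears it (a point fixed in the world has none). Each returns a list of dicts, best first, with "confidence" (0 to 1); they miss things now and then, are a little off and sometimes report something else, mostly with a low value. They report only what shows in the picture. A call takes as long as a camera call.
- r.boxes_of(picture, name): "at" ([column, row] as shares, 0 to 1, of the picture: columns of its width, rows of its height, amid what is visible of it).
- r.silhouettes(picture, name): "region" (400x640 bool, what is visible of it) and "at" ([column, row] as shares, 0 to 1, of the picture: columns of its width, rows of its height, amid what is visible of it).
- r.mark_of(picture, name): "at" ([column, row] as shares, 0 to 1, of the picture: columns of its width, rows of its height: a listed point, or the origin of a listed thing).
The state is a dict: "clock": time; "joints": joint angles; "qvel": joint speeds; "joint_torque": joint torques, N m; "tcp_pos": TCP position; "ee_rot": TCP orientation; "ft_force": force on the tool from outside, world axes, zero at the start; "moment": the same for the moment, N m; "opening": opening from 0.0 (shut) to 1.0 (fully open).
Only numpy, scipy, OpenCV 4.12 (cv2) and the standard library are available. Lean on these libraries where they do the work, as an engineer would, in place of code of your own. Each camera call takes 0.05 s, during which the arm holds its last target. There are 200 camera calls.

### The job

Restock the steel lane first-in-first-out: bring the one old bottle that stands in its rear compartment forward to the front compartment, the one at the white ticket plate. Then move the three new bottles over from the wooden rack, one at a time, starting with the one at the hoop end and working along the row, each into the next free compartment behind the last, so that they follow the old one in the order they stood in. Every bottle must stay upright and finish standing flat in its compartment, and the beaker, dish and mortar stay where they are.

Things in the scene. Friction and masses are not known exactly. Their poses are not given: they have to be found in the camera images.
- tall_bottle: Tall amber glass bottle with black screw cap, 98 mm high. Body 38 mm diameter, straight up to 68 mm above the underside; shoulder; cap 25 mm diameter from 80 to 98 mm. About 0.11 kg. Stands upright; origin at the centre of its underside, z up along its axis. Round, so its yaw means nothing.
- jar: Squat white plastic jar, 66 mm high, 43 mm diameter from 0 to 50 mm, with a 46 mm diameter white lid from 50 to 66 mm. About 0.09 kg. Stands upright; origin at the centre of its underside, z up along its axis. Round, so its yaw means nothing.
- dropper: Slim amber dropper bottle with black collar and rubber bulb, 102 mm high in all. Body 33 mm diameter, straight up to 52 mm; collar 21 mm diameter from 60 to 74 mm; thin bulb above. About 0.07 kg. Stands upright; origin at the centre of its underside, z up along its axis. Round, so its yaw means nothing.
- flask: Small conical glass flask with a cork stopper, 94 mm high. Foot 45 mm diameter, cone narrowing to a straight neck 23 mm diameter from 50 to 82 mm; stopper 28 mm diameter from 82 to 94 mm. Best gripped by the neck, at about 66 mm. About 0.10 kg. Stands upright; origin at the centre of its underside, z up along its axis. Round, so its yaw means nothing.
- lane: Fixed steel lane: row of 4 open compartments, 255 x 66 mm. Origin mid-underside, x along the row to the REAR, z up. FRONT end (-x, robot side) has a leaning white plate, 34 mm high. Compartment centres x = -94.5 (front), -31.5, 31.5, 94.5 mm (rear), y 0; inside 60 x 60, floor 6 and wall tops 16 mm over the bench. The old bottle (any of the 4) starts in the rear one, the rest are empty. May be left or right.
- rack: Fixed wooden rack: row of 3 open compartments, 192 x 66 mm, with a dark steel hoop, 46 mm high, 112 mm from the origin at the end away from the robot. Origin mid-underside, x along the row to the HOOP end, z up. Compartment centres x = 63 (hoop end), 0, -63 mm, y 0; inside 60 x 60, floor 6 and wall tops 16 mm over the bench. Holds the 3 new bottles at the start, in any order, on the side opposite the lane.
- beaker: Bystander: open clear glass beaker, 66 mm diameter, 85 mm high, to the left of the work. Origin at the centre of its underside.
- dish: Bystander: closed clear plastic petri dish, 80 mm diameter, 20 mm high, between the far ends of lane and rack. Origin at the centre of its underside.
- mortar: Bystander: white ceramic mortar bowl, 100 mm diameter, 55 mm high, to the right of the work. Origin at the centre of its underside.

How it is judged:
On the way, in this order (a step that is already met when the one before it is completed fails the run):
1. the old bottle stands in the lane's front compartment, the three new ones still in the rack (((x of tall_bottle in the frame of lane between -0.1105 and -0.0785 m and y of tall_bottle in the frame of lane between -0.016 and 0.016 m and z of tall_bottle in the frame of lane between 0.002 and 0.01 m and angle between tall_bottle's own z axis and vertical below 0.1 rad and distance of tall_bottle from where it was at the start of the episode below 0.22 m) or (x of jar in the frame of lane between -0.1105 and -0.0785 m and y of jar in the frame of lane between -0.016 and 0.016 m and z of jar in the frame of lane between 0.002 and 0.01 m and angle between jar's own z axis and vertical below 0.1 rad and distance of jar from where it was at the start of the episode below 0.22 m) or (x of dropper in the frame of lane between -0.1105 and -0.0785 m and y of dropper in the frame of lane between -0.016 and 0.016 m and z of dropper in the frame of lane between 0.002 and 0.01 m and angle between dropper's own z axis and vertical below 0.1 rad and distance of dropper from where it was at the start of the episode below 0.22 m) or (x of flask in the frame of lane between -0.1105 and -0.0785 m and y of flask in the frame of lane between -0.016 and 0.016 m and z of flask in the frame of lane between 0.002 and 0.01 m and angle between flask's own z axis and vertical below 0.1 rad and distance of flask from where it was at the start of the episode below 0.22 m)) and ((x of tall_bottle in the frame of rack between 0.047 and 0.079 m and y of tall_bottle in the frame of rack between -0.016 and 0.016 m and z of tall_bottle in the frame of rack between 0.002 and 0.01 m and angle between tall_bottle's own z axis and vertical below 0.1 rad) or (x of jar in the frame of rack between 0.047 and 0.079 m and y of jar in the frame of rack between -0.016 and 0.016 m and z of jar in the frame of rack between 0.002 and 0.01 m and angle between jar's own z axis and vertical below 0.1 rad) or (x of dropper in the frame of rack between 0.047 and 0.079 m and y of dropper in the frame of rack between -0.016 and 0.016 m and z of dropper in the frame of rack between 0.002 and 0.01 m and angle between dropper's own z axis and vertical below 0.1 rad) or (x of flask in the frame of rack between 0.047 and 0.079 m and y of flask in the frame of rack between -0.016 and 0.016 m and z of flask in the frame of rack between 0.002 and 0.01 m and angle between flask's own z axis and vertical below 0.1 rad)) and ((x of tall_bottle in the frame of rack between -0.016 and 0.016 m and y of tall_bottle in the frame of rack between -0.016 and 0.016 m and z of tall_bottle in the frame of rack between 0.002 and 0.01 m and angle between tall_bottle's own z axis and vertical below 0.1 rad) or (x of jar in the frame of rack between -0.016 and 0.016 m and y of jar in the frame of rack between -0.016 and 0.016 m and z of jar in the frame of rack between 0.002 and 0.01 m and angle between jar's own z axis and vertical below 0.1 rad) or (x of dropper in the frame of rack between -0.016 and 0.016 m and y of dropper in the frame of rack between -0.016 and 0.016 m and z of dropper in the frame of rack between 0.002 and 0.01 m and angle between dropper's own z axis and vertical below 0.1 rad) or (x of flask in the frame of rack between -0.016 and 0.016 m and y of flask in the frame of rack between -0.016 and 0.016 m and z of flask in the frame of rack between 0.002 and 0.01 m and angle between flask's own z axis and vertical below 0.1 rad)) and ((x of tall_bottle in the frame of rack between -0.079 and -0.047 m and y of tall_bottle in the frame of rack between -0.016 and 0.016 m and z of tall_bottle in the frame of rack between 0.002 and 0.01 m and angle between tall_bottle's own z axis and vertical below 0.1 rad) or (x of jar in the frame of rack between -0.079 and -0.047 m and y of jar in the frame of rack between -0.016 and 0.016 m and z of jar in the frame of rack between 0.002 and 0.01 m and angle between jar's own z axis and vertical below 0.1 rad) or (x of dropper in the frame of rack between -0.079 and -0.047 m and y of dropper in the frame of rack between -0.016 and 0.016 m and z of dropper in the frame of rack between 0.002 and 0.01 m and angle between dropper's own z axis and vertical below 0.1 rad) or (x of flask in the frame of rack between -0.079 and -0.047 m and y of flask in the frame of rack between -0.016 and 0.016 m and z of flask in the frame of rack between 0.002 and 0.01 m and angle between flask's own z axis and vertical below 0.1 rad))), for 0.2 s.
2. the new bottle from the rack's hoop end stands in the lane's second compartment, the other two still in the rack (((x of tall_bottle in the frame of lane between -0.1105 and -0.0785 m and y of tall_bottle in the frame of lane between -0.016 and 0.016 m and z of tall_bottle in the frame of lane between 0.002 and 0.01 m and angle between tall_bottle's own z axis and vertical below 0.1 rad and distance of tall_bottle from where it was at the start of the episode below 0.22 m) or (x of jar in the frame of lane between -0.1105 and -0.0785 m and y of jar in the frame of lane between -0.016 and 0.016 m and z of jar in the frame of lane between 0.002 and 0.01 m and angle between jar's own z axis and vertical below 0.1 rad and distance of jar from where it was at the start of the episode below 0.22 m) or (x of dropper in the frame of lane between -0.1105 and -0.0785 m and y of dropper in the frame of lane between -0.016 and 0.016 m and z of dropper in the frame of lane between 0.002 and 0.01 m and angle between dropper's own z axis and vertical below 0.1 rad and distance of dropper from where it was at the start of the episode below 0.22 m) or (x of flask in the frame of lane between -0.1105 and -0.0785 m and y of flask in the frame of lane between -0.016 and 0.016 m and z of flask in the frame of lane between 0.002 and 0.01 m and angle between flask's own z axis and vertical below 0.1 rad and distance of flask from where it was at the start of the episode below 0.22 m)) and ((x of tall_bottle in the frame of lane between -0.0475 and -0.0155 m and y of tall_bottle in the frame of lane between -0.016 and 0.016 m and z of tall_bottle in the frame of lane between 0.002 and 0.01 m and angle between tall_bottle's own z axis and vertical below 0.1 rad) or (x of jar in the frame of lane between -0.0475 and -0.0155 m and y of jar in the frame of lane between -0.016 and 0.016 m and z of jar in the frame of lane between 0.002 and 0.01 m and angle between jar's own z axis and vertical below 0.1 rad) or (x of dropper in the frame of lane between -0.0475 and -0.0155 m and y of dropper in the frame of lane between -0.016 and 0.016 m and z of dropper in the frame of lane between 0.002 and 0.01 m and angle between dropper's own z axis and vertical below 0.1 rad) or (x of flask in the frame of lane between -0.0475 and -0.0155 m and y of flask in the frame of lane between -0.016 and 0.016 m and z of flask in the frame of lane between 0.002 and 0.01 m and angle between flask's own z axis and vertical below 0.1 rad)) and ((x of tall_bottle in the frame of rack between -0.016 and 0.016 m and y of tall_bottle in the frame of rack between -0.016 and 0.016 m and z of tall_bottle in the frame of rack between 0.002 and 0.01 m and angle between tall_bottle's own z axis and vertical below 0.1 rad) or (x of jar in the frame of rack between -0.016 and 0.016 m and y of jar in the frame of rack between -0.016 and 0.016 m and z of jar in the frame of rack between 0.002 and 0.01 m and angle between jar's own z axis and vertical below 0.1 rad) or (x of dropper in the frame of rack between -0.016 and 0.016 m and y of dropper in the frame of rack between -0.016 and 0.016 m and z of dropper in the frame of rack between 0.002 and 0.01 m and angle between dropper's own z axis and vertical below 0.1 rad) or (x of flask in the frame of rack between -0.016 and 0.016 m and y of flask in the frame of rack between -0.016 and 0.016 m and z of flask in the frame of rack between 0.002 and 0.01 m and angle between flask's own z axis and vertical below 0.1 rad)) and ((x of tall_bottle in the frame of rack between -0.079 and -0.047 m and y of tall_bottle in the frame of rack between -0.016 and 0.016 m and z of tall_bottle in the frame of rack between 0.002 and 0.01 m and angle between tall_bottle's own z axis and vertical below 0.1 rad) or (x of jar in the frame of rack between -0.079 and -0.047 m and y of jar in the frame of rack between -0.016 and 0.016 m and z of jar in the frame of rack between 0.002 and 0.01 m and angle between jar's own z axis and vertical below 0.1 rad) or (x of dropper in the frame of rack between -0.079 and -0.047 m and y of dropper in the frame of rack between -0.016 and 0.016 m and z of dropper in the frame of rack between 0.002 and 0.01 m and angle between dropper's own z axis and vertical below 0.1 rad) or (x of flask in the frame of rack between -0.079 and -0.047 m and y of flask in the frame of rack between -0.016 and 0.016 m and z of flask in the frame of rack between 0.002 and 0.01 m and angle between flask's own z axis and vertical below 0.1 rad))), for 0.2 s.
3. the new bottle from the middle of the rack stands in the lane's third compartment, the last still in the rack (((x of tall_bottle in the frame of lane between -0.1105 and -0.0785 m and y of tall_bottle in the frame of lane between -0.016 and 0.016 m and z of tall_bottle in the frame of lane between 0.002 and 0.01 m and angle between tall_bottle's own z axis and vertical below 0.1 rad and distance of tall_bottle from where it was at the start of the episode below 0.22 m) or (x of jar in the frame of lane between -0.1105 and -0.0785 m and y of jar in the frame of lane between -0.016 and 0.016 m and z of jar in the frame of lane between 0.002 and 0.01 m and angle between jar's own z axis and vertical below 0.1 rad and distance of jar from where it was at the start of the episode below 0.22 m) or (x of dropper in the frame of lane between -0.1105 and -0.0785 m and y of dropper in the frame of lane between -0.016 and 0.016 m and z of dropper in the frame of lane between 0.002 and 0.01 m and angle between dropper's own z axis and vertical below 0.1 rad and distance of dropper from where it was at the start of the episode below 0.22 m) or (x of flask in the frame of lane between -0.1105 and -0.0785 m and y of flask in the frame of lane between -0.016 and 0.016 m and z of flask in the frame of lane between 0.002 and 0.01 m and angle between flask's own z axis and vertical below 0.1 rad and distance of flask from where it was at the start of the episode below 0.22 m)) and ((x of tall_bottle in the frame of lane between -0.0475 and -0.0155 m and y of tall_bottle in the frame of lane between -0.016 and 0.016 m and z of tall_bottle in the frame of lane between 0.002 and 0.01 m and angle between tall_bottle's own z axis and vertical below 0.1 rad) or (x of jar in the frame of lane between -0.0475 and -0.0155 m and y of jar in the frame of lane between -0.016 and 0.016 m and z of jar in the frame of lane between 0.002 and 0.01 m and angle between jar's own z axis and vertical below 0.1 rad) or (x of dropper in the frame of lane between -0.0475 and -0.0155 m and y of dropper in the frame of lane between -0.016 and 0.016 m and z of dropper in the frame of lane between 0.002 and 0.01 m and angle between dropper's own z axis and vertical below 0.1 rad) or (x of flask in the frame of lane between -0.0475 and -0.0155 m and y of flask in the frame of lane between -0.016 and 0.016 m and z of flask in the frame of lane between 0.002 and 0.01 m and angle between flask's own z axis and vertical below 0.1 rad)) and ((x of tall_bottle in the frame of lane between 0.0155 and 0.0475 m and y of tall_bottle in the frame of lane between -0.016 and 0.016 m and z of tall_bottle in the frame of lane between 0.002 and 0.01 m and angle between tall_bottle's own z axis and vertical below 0.1 rad) or (x of jar in the frame of lane between 0.0155 and 0.0475 m and y of jar in the frame of lane between -0.016 and 0.016 m and z of jar in the frame of lane between 0.002 and 0.01 m and angle between jar's own z axis and vertical below 0.1 rad) or (x of dropper in the frame of lane between 0.0155 and 0.0475 m and y of dropper in the frame of lane between -0.016 and 0.016 m and z of dropper in the frame of lane between 0.002 and 0.01 m and angle between dropper's own z axis and vertical below 0.1 rad) or (x of flask in the frame of lane between 0.0155 and 0.0475 m and y of flask in the frame of lane between -0.016 and 0.016 m and z of flask in the frame of lane between 0.002 and 0.01 m and angle between flask's own z axis and vertical below 0.1 rad)) and ((x of tall_bottle in the frame of rack between -0.079 and -0.047 m and y of tall_bottle in the frame of rack between -0.016 and 0.016 m and z of tall_bottle in the frame of rack between 0.002 and 0.01 m and angle between tall_bottle's own z axis and vertical below 0.1 rad) or (x of jar in the frame of rack between -0.079 and -0.047 m and y of jar in the frame of rack between -0.016 and 0.016 m and z of jar in the frame of rack between 0.002 and 0.01 m and angle between jar's own z axis and vertical below 0.1 rad) or (x of dropper in the frame of rack between -0.079 and -0.047 m and y of dropper in the frame of rack between -0.016 and 0.016 m and z of dropper in the frame of rack between 0.002 and 0.01 m and angle between dropper's own z axis and vertical below 0.1 rad) or (x of flask in the frame of rack between -0.079 and -0.047 m and y of flask in the frame of rack between -0.016 and 0.016 m and z of flask in the frame of rack between 0.002 and 0.01 m and angle between flask's own z axis and vertical below 0.1 rad))), for 0.2 s.
At the end, for the whole second after the job is handed in: One bottle stands upright (0.1 rad), flat and at rest in each of the four lane compartments, within 16 mm of its centre along and across the lane; the old bottle, which has moved less than 0.22 m, is in the front one, the new ones behind it in rack order from the hoop end (((x of tall_bottle in the frame of lane between -0.1105 and -0.0785 m and y of tall_bottle in the frame of lane between -0.016 and 0.016 m and z of tall_bottle in the frame of lane between 0.002 and 0.01 m and angle between tall_bottle's own z axis and vertical below 0.1 rad and distance of tall_bottle from where it was at the start of the episode below 0.22 m) or (x of jar in the frame of lane between -0.1105 and -0.0785 m and y of jar in the frame of lane between -0.016 and 0.016 m and z of jar in the frame of lane between 0.002 and 0.01 m and angle between jar's own z axis and vertical below 0.1 rad and distance of jar from where it was at the start of the episode below 0.22 m) or (x of dropper in the frame of lane between -0.1105 and -0.0785 m and y of dropper in the frame of lane between -0.016 and 0.016 m and z of dropper in the frame of lane between 0.002 and 0.01 m and angle between dropper's own z axis and vertical below 0.1 rad and distance of dropper from where it was at the start of the episode below 0.22 m) or (x of flask in the frame of lane between -0.1105 and -0.0785 m and y of flask in the frame of lane between -0.016 and 0.016 m and z of flask in the frame of lane between 0.002 and 0.01 m and angle between flask's own z axis and vertical below 0.1 rad and distance of flask from where it was at the start of the episode below 0.22 m)) and ((x of tall_bottle in the frame of lane between -0.0475 and -0.0155 m and y of tall_bottle in the frame of lane between -0.016 and 0.016 m and z of tall_bottle in the frame of lane between 0.002 and 0.01 m and angle between tall_bottle's own z axis and vertical below 0.1 rad) or (x of jar in the frame of lane between -0.0475 and -0.0155 m and y of jar in the frame of lane between -0.016 and 0.016 m and z of jar in the frame of lane between 0.002 and 0.01 m and angle between jar's own z axis and vertical below 0.1 rad) or (x of dropper in the frame of lane between -0.0475 and -0.0155 m and y of dropper in the frame of lane between -0.016 and 0.016 m and z of dropper in the frame of lane between 0.002 and 0.01 m and angle between dropper's own z axis and vertical below 0.1 rad) or (x of flask in the frame of lane between -0.0475 and -0.0155 m and y of flask in the frame of lane between -0.016 and 0.016 m and z of flask in the frame of lane between 0.002 and 0.01 m and angle between flask's own z axis and vertical below 0.1 rad)) and ((x of tall_bottle in the frame of lane between 0.0155 and 0.0475 m and y of tall_bottle in the frame of lane between -0.016 and 0.016 m and z of tall_bottle in the frame of lane between 0.002 and 0.01 m and angle between tall_bottle's own z axis and vertical below 0.1 rad) or (x of jar in the frame of lane between 0.0155 and 0.0475 m and y of jar in the frame of lane between -0.016 and 0.016 m and z of jar in the frame of lane between 0.002 and 0.01 m and angle between jar's own z axis and vertical below 0.1 rad) or (x of dropper in the frame of lane between 0.0155 and 0.0475 m and y of dropper in the frame of lane between -0.016 and 0.016 m and z of dropper in the frame of lane between 0.002 and 0.01 m and angle between dropper's own z axis and vertical below 0.1 rad) or (x of flask in the frame of lane between 0.0155 and 0.0475 m and y of flask in the frame of lane between -0.016 and 0.016 m and z of flask in the frame of lane between 0.002 and 0.01 m and angle between flask's own z axis and vertical below 0.1 rad)) and ((x of tall_bottle in the frame of lane between 0.0785 and 0.1105 m and y of tall_bottle in the frame of lane between -0.016 and 0.016 m and z of tall_bottle in the frame of lane between 0.002 and 0.01 m and angle between tall_bottle's own z axis and vertical below 0.1 rad) or (x of jar in the frame of lane between 0.0785 and 0.1105 m and y of jar in the frame of lane between -0.016 and 0.016 m and z of jar in the frame of lane between 0.002 and 0.01 m and angle between jar's own z axis and vertical below 0.1 rad) or (x of dropper in the frame of lane between 0.0785 and 0.1105 m and y of dropper in the frame of lane between -0.016 and 0.016 m and z of dropper in the frame of lane between 0.002 and 0.01 m and angle between dropper's own z axis and vertical below 0.1 rad) or (x of flask in the frame of lane between 0.0785 and 0.1105 m and y of flask in the frame of lane between -0.016 and 0.016 m and z of flask in the frame of lane between 0.002 and 0.01 m and angle between flask's own z axis and vertical below 0.1 rad)) and linear speed of each of tall_bottle, jar, dropper, flask below 0.02 m/s and angular speed of each of tall_bottle, jar, dropper, flask below 0.3 rad/s); the robot touches nothing.
It fails at once if a bottle is tipped over (angle between any of tall_bottle, jar, dropper, flask's own z axis and vertical above 0.6 rad).
It fails at once if a bystander is disturbed (moved more than 25 mm) (distance of any of beaker, dish, mortar from where it was at the start of the episode above 0.025 m).
It also fails if it takes over 128 s, if anything falls off the work surface, if the arm or the gripper's body presses on something with over 40 N, if the wrist force passes 120 N, or if a joint passes its speed limit or range.

## Working session

There is one attempt and no reset: what is moved stays moved. The work goes in short steps, Python scripts to look and compute and a tool call to move; the robot and the scene stay as the last step left them, time stands still between calls to the robot, and variables do not carry over. Pictures are saved under pics/ and viewed, about 12 in all and at most 16, crops included, and the job is handed in when it is done.

Besides the shell and the picture viewer there is one more tool, called after "Emit:" by a JSON object that holds its "method" and its "body". carry_out: Moves the arm, as the interface text tells. Its arguments: {"type":"object","properties":{"motion":{"type":"array","items":{"type":"object","properties":{"xyz":{"type":"array","items":{"type":"number"}},"rotation":{"type":"array","items":{"type":"number"}},"claw":{"type":"number"}}}},"squeeze":{"type":"number"}},"required":["motion"]}

```bash
mkdir -p pics; ls; cat > h.py <<'E'
import numpy as np, cv2
from rig import r
from scipy.spatial.transform import Rotation as R
def cloud(p):
    f=200/np.tan(np.radians(p["fovy"])/2); z=p["range_z"]
    v,u=np.mgrid[:400,:640]
    c=np.stack([(u-p["cx"])/f*z,(v-p["cy"])/f*z,z,np.ones_like(z)],-1)
    return (c@p["world_from_camera"].T)[...,:3]
def save(p,n): cv2.imwrite("pics/"+n,p["img"][...,::-1])
E
python3 - <<'E'
from h import *
s=r.sense()
for k in s: print(k,np.round(s[k],4))
print(r.pinch_z, R.from_rotvec(s["ee_rot"]).as_matrix().round(3))
for c in("top","scene"):
    p=r.get_image(c); save(p,c+"0.png"); W=cloud(p); ok=p["range_z"]>0
    print(c,p["fovy"],p["world_from_camera"].round(3).tolist())
    for n in("tall_bottle","jar","dropper","flask","lane","rack","beaker","dish","mortar"):
        for d in r.silhouettes(p,n)[:2]:
            m=d["region"]&ok
            if m.sum()<5: print(n,"few");continue
            q=W[m]; zt=np.percentile(q[:,2],98); t=q[q[:,2]>zt-.006]
            print(n,round(d["confidence"],2),np.round(np.array(d["at"])*[640,400]),"med",np.median(q,0).round(3),"zmax",zt.round(3),"topctr",((t.min(0)+t.max(0))/2).round(3))
E
```

```text
pics
clock 0.0
joints [ 1.2215  0.418  -0.0103  1.6142  0.0047  1.1107 -0.053 ]
qvel [-0.0002 -0.0001  0.0011  0.0004  0.0002  0.0004 -0.0002]
joint_torque [ 2.20000e-03 -8.51248e+01  6.40700e-01 -4.25985e+01 -4.86000e-02
  1.87000e-02  0.00000e+00]
tcp_pos [ 0.1892 -0.5953  0.2048]
ee_rot [-0.3192  2.0569 -2.0544]
ft_force [-0.3408  0.1047  0.1587]
moment [ 0.0236 -0.0081  0.0005]
opening 0.9997
0.0188 [[-0.953 -0.     0.303]
 [-0.303  0.001 -0.953]
 [ 0.    -1.    -0.001]]
top 55.62666471885112 [[0.012, -0.991, 0.131, 0.464], [-1.0, -0.009, 0.027, -0.021], [-0.026, -0.131, -0.991, 1.055], [0.0, 0.0, 0.0, 1.0]]
tall_bottle 0.77 [383. 175.] med [ 0.663 -0.166  0.08 ] zmax 0.106 topctr [ 0.669 -0.171  0.104]
jar 0.53 [240. 234.] med [0.516 0.202 0.072] zmax 0.076 topctr [0.517 0.205 0.074]
flask 0.49 [239. 189.] med [0.628 0.208 0.047] zmax 0.102 topctr [0.633 0.214 0.1  ]
lane 0.92 [383. 221.] med [ 0.555 -0.178  0.007] zmax 0.028 topctr [ 0.556 -0.187  0.063]
rack 0.36 [238. 189.] med [0.628 0.207 0.05 ] zmax 0.103 topctr [0.632 0.213 0.1  ]
beaker 0.76 [148. 233.] med [0.501 0.46  
[... 615 characters left out ...]
5 0.085]
dropper 0.71 [354. 240.] med [0.586 0.217 0.052] zmax 0.103 topctr [0.581 0.212 0.102]
flask 0.68 [341. 246.] med [0.64  0.223 0.048] zmax 0.102 topctr [0.633 0.214 0.099]
lane 0.95 [303. 175.] med [ 0.554 -0.176  0.008] zmax 0.027 topctr [ 0.438 -0.186  0.029]
rack 0.98 [353. 255.] med [0.596 0.231 0.008] zmax 0.044 topctr [0.686 0.228 0.044]
rack 0.48 [372. 228.] med [0.525 0.217 0.058] zmax 0.074 topctr [0.517 0.206 0.072]
beaker 0.75 [433. 284.] med [0.504 0.447 0.056] zmax 0.086 topctr [0.5   0.445 0.085]
dish 0.92 [292. 217.] med [0.692 0.015 0.02 ] zmax 0.023 topctr [0.688 0.009 0.021]
mortar 0.62 [286. 134.] med [ 0.511 -0.437  0.04 ] zmax 0.056 topctr [ 0.51  -0.424  0.054]
```

```bash
python3 - <<'E'
from h import *
ims=[]
for c in("top","scene"):
    p=r.get_image(c); W=cloud(p); ok=p["range_z"]>0
    ims.append(cv2.resize(p["img"][100:340,100:560,::-1],(690,360)) if c=="top" else cv2.resize(p["img"][80:340,150:510,::-1],None,fx=1,fy=1))
    for nm,yr,xr in(("lane",(-.27,-.10),(.38,.76)),("rack",(.12,.29),(.40,.74))):
        x,y,z=W[...,0],W[...,1],W[...,2]
        m=ok&(y>yr[0])&(y<yr[1])&(x>xr[0])&(x<xr[1])
        for lo,hi in((.0115,.0205),(.003,.02)):
            k=m&(z>lo)&(z<hi)
            b=cv2.minAreaRect(W[k][:,:2].astype(np.float32)*1000)
            print(c,nm,lo,k.sum(),np.round(b[0],1),np.round(b[1],1),round(b[2],2))
        for nm2 in (nm,):
            print([ (np.round(np.array(d["at"])*[640,400],1),round(d["confidence"],2)) for d in r.mark_of(p,nm)[:1]])
cv2.imwrite("pics/a.png",ims[0]);cv2.imwrite("pics/b.png",ims[1])
E
```

```text
top lane 0.0115 443 [ 572.7 -177.3] [270.   66.7] 3.77
top lane 0.003 2390 [ 568.7 -185.6] [168.7 377.2] 89.98
[(array([381.9, 208.6]), 0.88)]
top rack 0.0115 415 [581.7 213.3] [205.   67.3] 2.73
top rack 0.003 1571 [570.5 204.8] [169.5 338.7] 89.65
[(array([241.7, 209.9]), 0.81)]
scene lane 0.0115 324 [ 572.8 -176.6] [271.3  73.5] 4.46
scene lane 0.003 1017 [ 571.4 -184.8] [375.7 169.3] 0.02
[(array([296.9, 176.7]), 0.87)]
scene rack 0.0115 374 [582.4 212.5] [205.4  69.4] 3.24
scene rack 0.003 946 [569.3 204.2] [337.4 167.6] 0.03
[]
```

View pics/a.png

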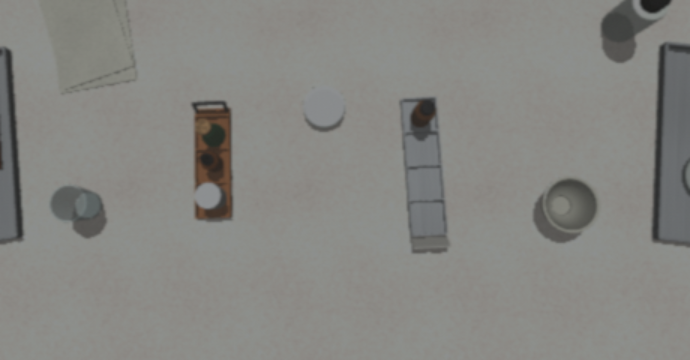

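View pics/b.png

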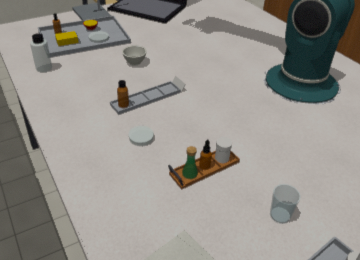

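The top picture shows the lane with the tall bottle in its rear compartment at about (423,112), and the plate at the robot end, (429,242). The rack runs from the hoop at (210,104) through flask (212,133) and dropper (210,160) to jar (208,196). The scene picture agrees: tall bottle is the old one, then flask, dropper and jar follow.

```bash
cat > fit.py <<'E'
from h import *
from scipy.optimize import least_squares
P={"lane":(.5785,-.177,.066,[-126,-63,0,63,126]),"rack":(.582,.213,.05,[-94.5,-31.5,31.5,94.5])}
def fit(W,ok,nm):
    x0,y0,a0,xs=P[nm]; xs=np.array(xs)/1000; L=xs[-1]
    x,y,z=W[...,0],W[...,1],W[...,2]
    k=ok&(z>.0125)&(z<.0195)&(abs(y-y0)<.055)&(abs(x-x0)<L+.03); q=W[k][:,:2]
    def res(p):
        d=q-p[:2]; c,s=np.cos(p[2]),np.sin(p[2]); u=d@[c,s]; v=d@[-s,c]
        side=np.hypot(abs(v)-.0315,np.maximum(abs(u)-L,0))
        cr=np.min(np.hypot(u[:,None]-xs,np.maximum(abs(v)-.0315,0)[:,None]),1)
        return np.minimum(side,cr)
    best=min((least_squares(res,[x0+dx,y0,a0],loss="cauchy",f_scale=.002) for dx in(-.012,-.006,0,.006,.012)),key=lambda s:s.cost)
    return best.x,best.cost,len(q)
E
python3 - <<'E'
from fit import *
ws=[];oks=[]
for c in("top","scene"):
    p=r.get_image(c);ws.append(cloud(p));oks.append(p["range_z"]>0)
for nm in P:
    for i in(0,1): print(nm,i,fit(ws[i],oks[i],nm))
    x,_,_=fit(np.concatenate(ws),np.concatenate(oks),nm); print(nm,x.round(4))
    xs=np.array(P[nm][3]); 
    for m in(xs[:-1]+xs[1:])/2000: print("  comp",round(m,4),np.round(x[:2]+m*np.array([np.cos(x[2]),np.sin(x[2])]),4))
# cap circles from top-surface points
for n,xy,zr in(("tall",(.669,-.171),(.095,.11)),("flask",(.633,.214),(.094,.106)),("drop",(.581,.212),(.09,.115)),("dropcollar",(.581,.212),(.068,.082)),("jar",(.518,.205),(.066,.08))):
    for i in(0,1):
        w=ws[i][oks[i]]; k=(w[:,2]>zr[0])&(w[:,2]<zr[1])&(np.hypot(w[:,0]-xy[0],w[:,1]-xy[1])<.03)
        q=w[k]
        if len(q)>2: print(n,i,len(q),"mean",q.mean(0).round(4),"circ",np.round(cv2.minEnclosingCircle(q[:,:2].astype(np.float32)),4) if 0 else [round(float(t),4) for t in (*cv2.minEnclosingCircle((q[:,:2]*1000).astype(np.float32))[0],)])
E
```

```text
lane 0 (array([ 0.5799329 , -0.17657823,  0.06780549]), np.float64(0.0005101728964699891), 405)
lane 1 (array([ 0.58033945, -0.17649291,  0.06940344]), np.float64(0.0005872899712119643), 272)
lane [ 0.58   -0.1766  0.0682]
  comp -0.0945 [ 0.4858 -0.183 ]
  comp -0.0315 [ 0.5486 -0.1787]
  comp 0.0315 [ 0.6115 -0.1744]
  comp 0.0945 [ 0.6743 -0.1701]
rack 0 (array([0.5760519 , 0.21295478, 0.04544898]), np.float64(0.0007076509706104307), 364)
rack 1 (array([0.57494734, 0.21243292, 0.05066364]), np.float64(0.0009620508391749114), 301)
rack [0.5756 0.2127 0.0484]
  comp -0.063 [0.5127 0.2097]
  comp 0.0 [0.5756 0.2127]
  comp 0.063 [0.6385 0.2158]
tall 0 78 mean [ 0.6695 -0.171   0.1036] circ [669.3832, -171.9314]
tall 1 42 mean [ 0.6712 -0.1678  0.1025] circ [671.7075, -171.2143]
flask 0 96 mean [0.6328 0.2133 0.1003] circ [633.2407, 213.3222]
flask 1 70 mean [0.634  0.2156 0.0993] circ [633.6212, 213.4887]
drop 0 27 mean [0.579  0.2079 0.1023] circ [579.8094, 209.3741]
drop 1 29 mean [0.5813 0.212  0.1004] circ [580.146, 210.6752]
dropcollar 0 31 mean [0.5782 0.205  0.0774] circ [579.5959, 208.4044]
dropcollar 1 39 mean [0.5836 0.2134 0.0765] circ [580.0656, 209.4394]
jar 0 244 mean [0.5168 0.2056 0.0724] circ [516.5081, 206.2432]
jar 1 158 mean [0.5188 0.2078 0.0713] circ [517.0671, 205.889]
```

Emit:
{"method": "carry_out", "body": {"motion": [{"xyz": [2.4,2.1,0],"rotation": [0,0,-0.12],"claw": 1},{"xyz": [2.4,2.1,0],"rotation": [0,0,-0.12]},{"xyz": [2.4,2.1,0]},{"xyz": [2.4,2.1,0]},{"xyz": [2.4,2.1,0]},{"xyz": [2.4,2.1,0]},{"xyz": [2.4,2.1,0]},{"xyz": [2.4,2.1,0]}], "squeeze": 12}}

```text
schema error: expected keys xyz, rotation, claw
```

Emit:
{"method": "carry_out", "body": {"motion": [{"xyz": [2.4,2.1,0]},{"xyz": [2.4,2.1,0]},{"xyz": [2.4,2.1,0]},{"xyz": [2.4,2.1,0]},{"xyz": [2.4,2.1,0]},{"xyz": [2.4,2.1,0]},{"xyz": [0,0,0]},{"xyz": [0,0,0]}]}}

```text
schema error: expected keys xyz, rotation, claw
```

All keys are needed in each row.

Emit:
{"method": "carry_out", "body": {"motion": [{"xyz": [2.4,2.1,0],"rotation": [0,0,-0.12],"claw": 1},{"xyz": [2.4,2.1,0],"rotation": [0,0,-0.12],"claw": 1},{"xyz": [2.4,2.1,0],"rotation": [0,0,0],"claw": 1},{"xyz": [2.4,2.1,0],"rotation": [0,0,0],"claw": 1},{"xyz": [2.4,2.1,0],"rotation": [0,0,0],"claw": 1},{"xyz": [2.4,2.1,0],"rotation": [0,0,0],"claw": 1},{"xyz": [2.4,2.1,0],"rotation": [0,0,0],"claw": 1},{"xyz": [2.4,2.1,0],"rotation": [0,0,0],"claw": 1}], "squeeze": 12}}

```text
clock: 2.07
tcp_pos: [0.3823, -0.4265, 0.2056]
ee_rot: [-0.074, 2.187, -2.187]
ft_force: [-0.3, 0.1, -0.1]
opening: 1.001
```

Emit:
{"method": "carry_out", "body": {"motion": [{"xyz": [2.4,2.1,0],"rotation": [0,0,0],"claw": 1},{"xyz": [2.4,2.1,0],"rotation": [0,0,0],"claw": 1},{"xyz": [2.4,2.1,0],"rotation": [0,0,0],"claw": 1},{"xyz": [2.4,2.1,0],"rotation": [0,0,0],"claw": 1},{"xyz": [2.4,2.1,0],"rotation": [0,0,0],"claw": 1},{"xyz": [2.4,2.1,0],"rotation": [0,0,0],"claw": 1},{"xyz": [0,0,0],"rotation": [0,0,0],"claw": 1},{"xyz": [0,0,0],"rotation": [0,0,0],"claw": 1}]}}

```text
clock: 2.73
tcp_pos: [0.5264, -0.3001, 0.2052]
ee_rot: [-0.077, 2.186, -2.185]
ft_force: [-0.9, 0.2, 0.6]
opening: 1.0
```

Emit:
{"method": "carry_out", "body": {"motion": [{"xyz": [2.8,2.5,0],"rotation": [0,0,0],"claw": 1},{"xyz": [2.8,2.5,0],"rotation": [0,0,0],"claw": 1},{"xyz": [2.8,2.5,0],"rotation": [0,0,0],"claw": 1},{"xyz": [2.8,2.5,0],"rotation": [0,0,0],"claw": 1},{"xyz": [2.8,2.5,0],"rotation": [0,0,0],"claw": 1},{"xyz": [0.35,0.4,0],"rotation": [0,0,0],"claw": 1},{"xyz": [0,0,0],"rotation": [0,0,0],"claw": 1},{"xyz": [0,0,0],"rotation": [0,0,0],"claw": 1}]}}

```text
clock: 3.4
tcp_pos: [0.6681, -0.1741, 0.2051]
ee_rot: [-0.074, 2.187, -2.189]
ft_force: [0.2, -0.7, -0.3]
opening: 1.003
```

```bash
python3 - <<'E'
from h import *
s=r.sense(); p=r.get_image("wrist"); save(p,"w1.png")
print(np.round(s["tcp_pos"],4)); T=np.eye(4);T[:3,:3]=R.from_rotvec(s["ee_rot"]).as_matrix();T[:3,3]=s["tcp_pos"]
p["world_from_camera"]=T@p["tool_from_camera"]; print(p["world_from_camera"].round(3).tolist())
W=cloud(p);ok=p["range_z"]>0
from fit import fit
print(fit(W,ok,"lane"))
w=W[ok];k=(w[:,2]>.095)&(w[:,2]<.11)&(np.hypot(w[:,0]-.67,w[:,1]+.171)<.03)
print(k.sum(),w[k].mean(0), cv2.minEnclosingCircle((w[k][:,:2]*1000).astype(np.float32)) if k.sum() else 0)
E
```

```text
[ 0.6681 -0.1741  0.2051]
[[0.067, -0.958, -0.28, 0.749], [-0.998, -0.065, -0.018, -0.169], [-0.001, 0.281, -0.96, 0.385], [0.0, 0.0, 0.0, 1.0]]
(array([ 0.57991372, -0.17891326,  0.06807667]), np.float64(0.000814279525563138), 1456)
556 [ 0.67073896 -0.17359112  0.10403741] ((669.593505859375, -173.64166259765625), 12.51561164855957)
```

View pics/w1.png

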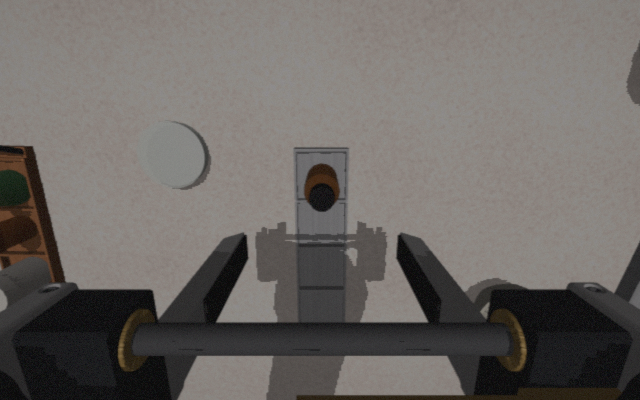

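Wrist picture: the bottle's cap is at (321,198) in the lane's rear compartment, midway between the fingers. The measured position agrees with the other cameras within about 2 mm.

Emit:
{"method": "carry_out", "body": {"motion": [{"xyz": [0.15,0.05,-2.8],"rotation": [0,0,0],"claw": 1},{"xyz": [0,0,-2.8],"rotation": [0,0,0],"claw": 1},{"xyz": [0,0,-2.8],"rotation": [0,0,0],"claw": 1},{"xyz": [0,0,-2.8],"rotation": [0,0,0],"claw": 1},{"xyz": [0,0,-2.8],"rotation": [0,0,0],"claw": 1},{"xyz": [0,0,-2.8],"rotation": [0,0,0],"claw": 1},{"xyz": [0,0,0],"rotation": [0,0,0],"claw": 1},{"xyz": [0,0,0],"rotation": [0,0,0],"claw": 0.6}], "squeeze": 12}}

```text
clock: 4.12
tcp_pos: [0.6691, -0.1737, 0.0372]
ee_rot: [-0.074, 2.189, -2.189]
ft_force: [0.5, 0.2, 1.1]
opening: 0.96
```

Emit:
{"method": "carry_out", "body": {"motion": [{"xyz": [0,0,0],"rotation": [0,0,0],"claw": 0.2},{"xyz": [0,0,0],"rotation": [0,0,0],"claw": 0.2},{"xyz": [0,0,0],"rotation": [0,0,0],"claw": 0.2},{"xyz": [0,0,0],"rotation": [0,0,0],"claw": 0.2},{"xyz": [0,0,0],"rotation": [0,0,0],"claw": 0.2},{"xyz": [0,0,0],"rotation": [0,0,0],"claw": 0.2},{"xyz": [0,0,0],"rotation": [0,0,0],"claw": 0.2},{"xyz": [0,0,0],"rotation": [0,0,0],"claw": 0.2}]}}

```text
clock: 4.78
tcp_pos: [0.6704, -0.1721, 0.0375]
ee_rot: [-0.074, 2.187, -2.187]
ft_force: [0.0, 0.4, -0.8]
opening: 0.397
```

Emit:
{"method": "carry_out", "body": {"motion": [{"xyz": [0,0,1],"rotation": [0,0,0],"claw": 0.2},{"xyz": [0,0,1.5],"rotation": [0,0,0],"claw": 0.2},{"xyz": [0,0,1.5],"rotation": [0,0,0],"claw": 0.2},{"xyz": [-1,0,1],"rotation": [0,0,0],"claw": 0.2},{"xyz": [-2,-0.1,0],"rotation": [0,0,0],"claw": 0.2},{"xyz": [-2,-0.2,0],"rotation": [0,0,0],"claw": 0.2},{"xyz": [-2,-0.1,0],"rotation": [0,0,0],"claw": 0.2},{"xyz": [-2,-0.2,0],"rotation": [0,0,0],"claw": 0.2}]}}

```text
clock: 5.45
tcp_pos: [0.58, -0.1781, 0.0893]
ee_rot: [-0.072, 2.185, -2.187]
ft_force: [0.5, -0.7, -1.3]
opening: 0.401
```

Emit:
{"method": "carry_out", "body": {"motion": [{"xyz": [-2,-0.1,0],"rotation": [0,0,0],"claw": 0.2},{"xyz": [-2,-0.1,0],"rotation": [0,0,0],"claw": 0.2},{"xyz": [-2,-0.2,0],"rotation": [0,0,0],"claw": 0.2},{"xyz": [-2,-0.2,0],"rotation": [0,0,0],"claw": 0.2},{"xyz": [-1.4,0,0],"rotation": [0,0,0],"claw": 0.2},{"xyz": [0,0,0],"rotation": [0,0,0],"claw": 0.2},{"xyz": [0,0,0],"rotation": [0,0,0],"claw": 0.2},{"xyz": [0,0,0],"rotation": [0,0,0],"claw": 0.2}]}}

```text
clock: 6.12
tcp_pos: [0.4875, -0.1842, 0.0886]
ee_rot: [-0.072, 2.185, -2.187]
ft_force: [0.7, 0.0, -1.0]
opening: 0.399
```

Emit:
{"method": "carry_out", "body": {"motion": [{"xyz": [-0.1,0,-1.5],"rotation": [0,0,0],"claw": 0.2},{"xyz": [0,0,-1.5],"rotation": [0,0,0],"claw": 0.2},{"xyz": [0,0,-1],"rotation": [0,0,0],"claw": 0.2},{"xyz": [0,0,-0.6],"rotation": [0,0,0],"claw": 0.2},{"xyz": [0,0,-0.3],"rotation": [0,0,0],"claw": 0.2},{"xyz": [0,0,0],"rotation": [0,0,0],"claw": 0.2},{"xyz": [0,0,0],"rotation": [0,0,0],"claw": 0.2},{"xyz": [0,0,0],"rotation": [0,0,0],"claw": 0.2}]}}

```text
clock: 6.78
tcp_pos: [0.4858, -0.1842, 0.039]
ee_rot: [-0.073, 2.186, -2.187]
ft_force: [0.3, 0.1, -1.0]
opening: 0.401
```

Emit:
{"method": "carry_out", "body": {"motion": [{"xyz": [0,0,-0.1],"rotation": [0,0,0],"claw": 0.2},{"xyz": [0,0,0],"rotation": [0,0,0],"claw": 0.2},{"xyz": [0,0,-0.1],"rotation": [0,0,0],"claw": 0.2},{"xyz": [0,0,0],"rotation": [0,0,0],"claw": 0.2},{"xyz": [0,0,0],"rotation": [0,0,0],"claw": 0.2}]}}

```text
clock: 7.2
tcp_pos: [0.4858, -0.1844, 0.037]
ee_rot: [-0.073, 2.186, -2.187]
ft_force: [-1.4, -0.0, 7.4]
opening: 0.399
```

Emit:
{"method": "carry_out", "body": {"motion": [{"xyz": [0,0,0.05],"rotation": [0,0,0],"claw": 0.5},{"xyz": [0,0,0],"rotation": [0,0,0],"claw": 0.6},{"xyz": [0,0,0],"rotation": [0,0,0],"claw": 0.8},{"xyz": [0,0,0],"rotation": [0,0,0],"claw": 0.9},{"xyz": [0,0,0],"rotation": [0,0,0],"claw": 0.9},{"xyz": [0,0,0],"rotation": [0,0,0],"claw": 0.9},{"xyz": [0,0,2],"rotation": [0,0,0],"claw": 0.9},{"xyz": [0,0,2.5],"rotation": [0,0,0],"claw": 0.9}]}}

```text
clock: 7.87
tcp_pos: [0.4842, -0.1836, 0.081]
ee_rot: [-0.078, 2.19, -2.187]
ft_force: [1.0, -0.1, 0.6]
opening: 0.896
```

Emit:
{"method": "carry_out", "body": {"motion": [{"xyz": [0,0,3],"rotation": [0,0,0],"claw": 0.9},{"xyz": [0,0,3],"rotation": [0,0,0],"claw": 0.9},{"xyz": [0,0,3],"rotation": [0,0,0],"claw": 0.9},{"xyz": [0.5,1,2.5],"rotation": [0,0,0],"claw": 0.9},{"xyz": [1,2.6,0],"rotation": [0,0,0],"claw": 0.9},{"xyz": [1,2.6,0],"rotation": [0,0,0],"claw": 0.9},{"xyz": [1,2.6,0],"rotation": [0,0,0],"claw": 0.9},{"xyz": [1,2.6,0],"rotation": [0,0,0],"claw": 0.9}]}}

```text
clock: 8.53
tcp_pos: [0.5306, -0.0689, 0.1971]
ee_rot: [-0.073, 2.187, -2.187]
ft_force: [0.6, -0.2, 0.6]
opening: 0.901
```

```bash
cat > look.py <<'E'
from h import *
from fit import fit
def caps(W,ok,objs):
    w=W[ok]
    for n,xy,zr in objs:
        k=(w[:,2]>zr[0])&(w[:,2]<zr[1])&(np.hypot(w[:,0]-xy[0],w[:,1]-xy[1])<.03)
        if k.sum()>3:
            c,rr=cv2.minEnclosingCircle((w[k][:,:2]*1000).astype(np.float32)); print(n,k.sum(),"z",w[k][:,2].mean().round(4),"ctr",np.round(c,1),"rad",round(rr,1))
        else: print(n,"unseen")
def wrist():
    s=r.sense(); p=r.get_image("wrist"); T=np.eye(4);T[:3,:3]=R.from_rotvec(s["ee_rot"]).as_matrix();T[:3,3]=s["tcp_pos"]
    p["world_from_camera"]=T@p["tool_from_camera"]; return p
E
python3 - <<'E'
from look import *
print(r.sense()["tcp_pos"].round(4))
for c in("top","scene"):
    p=r.get_image(c);print(c);caps(cloud(p),p["range_z"]>0,[("tall",(.486,-.184),(.095,.112)),("flask",(.633,.213),(.094,.106)),("jar",(.517,.206),(.066,.08))])
cv2.imwrite("pics/s1.png",p["img"][80:340,150:510,::-1])
E
```

```text
[ 0.5306 -0.0689  0.1971]
top
tall unseen
flask 96 z 0.1004 ctr [633.2 213.4] rad 13.9
jar 242 z 0.0724 ctr [516.7 206.2] rad 22.8
scene
tall 33 z 0.1022 ctr [ 489.8 -181.7] rad 13.7
flask 72 z 0.0994 ctr [634.2 213.3] rad 15.0
jar 155 z 0.0717 ctr [517.1 205.1] rad 24.5
```

View pics/s1.png

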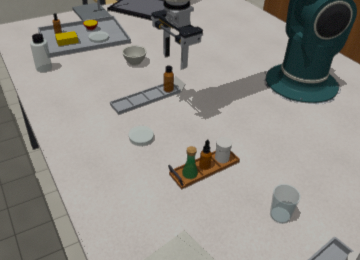

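The scene picture shows the tall bottle upright in the front compartment by the plate at (168,78), with the three new bottles untouched in the rack. Next I go over the flask.

Emit:
{"method": "carry_out", "body": {"motion": [{"xyz": [1.25,3.4,0],"rotation": [0,0,0],"claw": 1},{"xyz": [1.25,3.4,0],"rotation": [0,0,0],"claw": 1},{"xyz": [1.25,3.4,0],"rotation": [0,0,0],"claw": 1},{"xyz": [1.25,3.4,0],"rotation": [0,0,0],"claw": 1},{"xyz": [1.25,3.4,0],"rotation": [0,0,0],"claw": 1},{"xyz": [1.25,3.4,0],"rotation": [0,0,0],"claw": 1},{"xyz": [1.25,3.4,0],"rotation": [0,0,0],"claw": 1},{"xyz": [1.25,3.4,0],"rotation": [0,0,0],"claw": 1}]}}

```text
clock: 9.3
tcp_pos: [0.6308, 0.2029, 0.1968]
ee_rot: [-0.074, 2.187, -2.188]
ft_force: [-0.2, -0.4, 0.2]
opening: 1.0
```

Emit:
{"method": "carry_out", "body": {"motion": [{"xyz": [0.2,0.8,0],"rotation": [0,0,0],"claw": 1},{"xyz": [0,0,0],"rotation": [0,0,0],"claw": 1},{"xyz": [0,0,0],"rotation": [0,0,0],"claw": 1},{"xyz": [0,0,0],"rotation": [0,0,0],"claw": 1}]}}

```text
clock: 9.63
tcp_pos: [0.6324, 0.208, 0.1968]
ee_rot: [-0.073, 2.187, -2.189]
ft_force: [-0.0, -0.3, -0.6]
opening: 0.998
```

```bash
python3 - <<'E'
from look import *
print(r.sense()["tcp_pos"].round(4))
p=wrist();save(p,"w2.png");W=cloud(p);ok=p["range_z"]>0
caps(W,ok,[("flask",(.633,.213),(.094,.106)),("drop",(.58,.21),(.095,.112)),("jar",(.517,.206),(.066,.08))]);print(fit(W,ok,"rack"))
p=r.get_image("top");caps(cloud(p),p["range_z"]>0,[("tall",(.486,-.184),(.095,.112))])
E
```

```text
[0.6324 0.208  0.1968]
flask 686 z 0.1004 ctr [632.7 211.9] rad 14.0
drop 166 z 0.1041 ctr [579.7 207.7] rad 6.6
jar 1227 z 0.0723 ctr [516.7 204.1] rad 23.4
(array([0.57551092, 0.21093887, 0.0500258 ]), np.float64(0.0027778870768629454), 1526)
tall 83 z 0.1037 ctr [ 485.3 -181.9] rad 12.0
```

View pics/w2.png

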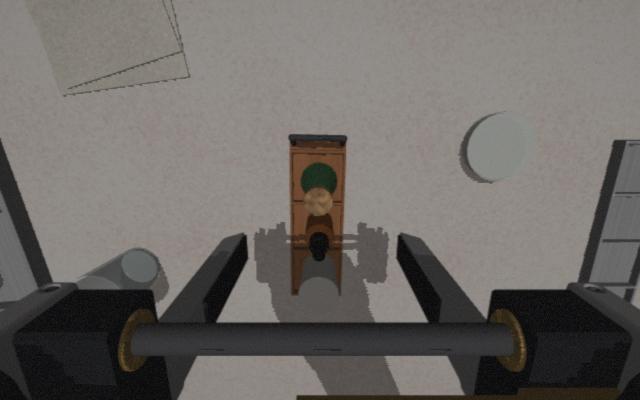

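Wrist picture: flask stopper at (318,203) in the hoop-end compartment, dropper at (318,247) behind it, jar below. The finger paths on both sides are clear, so I descend to the neck.

Emit:
{"method": "carry_out", "body": {"motion": [{"xyz": [0,0.4,-2.8],"rotation": [0,0,0],"claw": 1},{"xyz": [0,0,-2.8],"rotation": [0,0,0],"claw": 1},{"xyz": [0,0,-2.8],"rotation": [0,0,0],"claw": 1},{"xyz": [0,0,-2.8],"rotation": [0,0,0],"claw": 1},{"xyz": [0,0,-2.8],"rotation": [0,0,0],"claw": 1},{"xyz": [0,0,-0.4],"rotation": [0,0,0],"claw": 1},{"xyz": [0,0,0],"rotation": [0,0,0],"claw": 0.5},{"xyz": [0,0,0],"rotation": [0,0,0],"claw": 0.4}]}}

```text
clock: 10.4
tcp_pos: [0.6331, 0.2136, 0.0545]
ee_rot: [-0.072, 2.187, -2.186]
ft_force: [0.6, -0.0, 0.4]
opening: 0.892
```

Emit:
{"method": "carry_out", "body": {"motion": [{"xyz": [0,0,0],"rotation": [0,0,0],"claw": 0.1},{"xyz": [0,0,0],"rotation": [0,0,0],"claw": 0.1},{"xyz": [0,0,0],"rotation": [0,0,0],"claw": 0.1},{"xyz": [0,0,0],"rotation": [0,0,0],"claw": 0.1},{"xyz": [0,0,0],"rotation": [0,0,0],"claw": 0.1},{"xyz": [0,0,0],"rotation": [0,0,0],"claw": 0.1},{"xyz": [0,0,0],"rotation": [0,0,0],"claw": 0.1},{"xyz": [0,0,0],"rotation": [0,0,0],"claw": 0.1}], "squeeze": 12}}

```text
clock: 11.07
tcp_pos: [0.6323, 0.2139, 0.0529]
ee_rot: [-0.074, 2.187, -2.187]
ft_force: [0.0, -0.3, -0.7]
opening: 0.328
```

Emit:
{"method": "carry_out", "body": {"motion": [{"xyz": [0,0,0],"rotation": [0,0,0],"claw": 0.1},{"xyz": [0,0,0],"rotation": [0,0,0],"claw": 0.1},{"xyz": [0,0,0],"rotation": [0,0,0],"claw": 0.1},{"xyz": [0,0,0],"rotation": [0,0,0],"claw": 0.1}]}}

```text
clock: 11.4
tcp_pos: [0.6323, 0.2139, 0.0529]
ee_rot: [-0.074, 2.187, -2.187]
ft_force: [0.3, 0.2, -0.8]
opening: 0.293
```

Emit:
{"method": "carry_out", "body": {"motion": [{"xyz": [0,0,0],"rotation": [0,0,0],"claw": 0.1},{"xyz": [0,0,0],"rotation": [0,0,0],"claw": 0.1},{"xyz": [0,0,0],"rotation": [0,0,0],"claw": 0.1},{"xyz": [0,0,0],"rotation": [0,0,0],"claw": 0.1}]}}

```text
clock: 11.73
tcp_pos: [0.6323, 0.2139, 0.0529]
ee_rot: [-0.074, 2.187, -2.187]
ft_force: [0.4, -0.0, -1.1]
opening: 0.29
```

```bash
python3 - <<'E'
from look import *
p=wrist();cv2.imwrite("pics/w3.png",cv2.resize(p["img"][130:330,200:440,::-1],None,fx=2.5,fy=2.5));print(r.sense()["opening"])
caps(cloud(p),p["range_z"]>0,[("flask",(.633,.213),(.094,.106))])
E
```

```text
0.28895240118598065
flask 3293 z 0.1005 ctr [640.8 213.8] rad 26.1
```

View pics/w3.png

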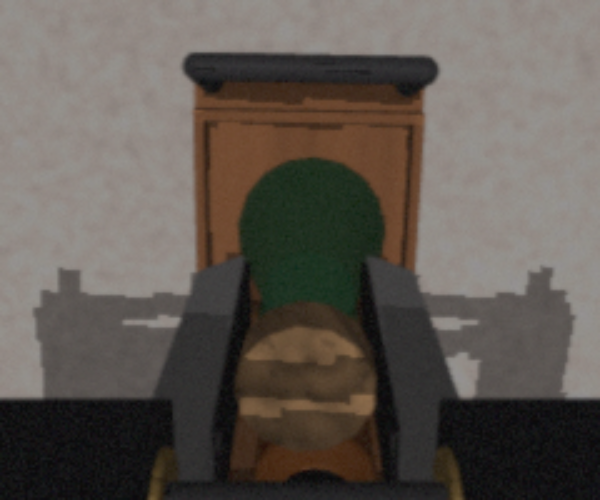

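The picture shows the fingers touching the sides of the stopper at (240–378, 380) while the neck stays free, which fits the opening of 27 mm. I'll open a little, rise 2 cm and take the stopper squarely between the pads.

Emit:
{"method": "carry_out", "body": {"motion": [{"xyz": [0,0,0],"rotation": [0,0,0],"claw": 0.45},{"xyz": [0,0,0],"rotation": [0,0,0],"claw": 0.45},{"xyz": [0,0,0],"rotation": [0,0,0],"claw": 0.45},{"xyz": [0,0,0.8],"rotation": [0,0,0],"claw": 0.45},{"xyz": [0,0,0.8],"rotation": [0,0,0],"claw": 0.45},{"xyz": [0,0,0.4],"rotation": [0,0,0],"claw": 0.45},{"xyz": [0,0,0],"rotation": [0,0,0],"claw": 0.45},{"xyz": [0,0,0],"rotation": [0,0,0],"claw": 0.3}], "squeeze": 15}}

```text
clock: 12.45
tcp_pos: [0.6326, 0.2139, 0.0735]
ee_rot: [-0.073, 2.187, -2.186]
ft_force: [-0.1, -0.1, 0.3]
opening: 0.408
```

Emit:
{"method": "carry_out", "body": {"motion": [{"xyz": [0,0,0],"rotation": [0,0,0],"claw": 0.1},{"xyz": [0,0,0],"rotation": [0,0,0],"claw": 0.1},{"xyz": [0,0,0],"rotation": [0,0,0],"claw": 0.1},{"xyz": [0,0,0],"rotation": [0,0,0],"claw": 0.1},{"xyz": [0,0,0],"rotation": [0,0,0],"claw": 0.1},{"xyz": [0,0,0],"rotation": [0,0,0],"claw": 0.1}]}}

```text
clock: 12.95
tcp_pos: [0.6322, 0.2139, 0.0727]
ee_rot: [-0.075, 2.187, -2.187]
ft_force: [-1.1, 0.4, -0.6]
opening: 0.29
```

Emit:
{"method": "carry_out", "body": {"motion": [{"xyz": [0,0,1],"rotation": [0,0,0],"claw": 0.1},{"xyz": [0,0,1.5],"rotation": [0,0,0],"claw": 0.1},{"xyz": [0,0,1.5],"rotation": [0,0,0],"claw": 0.1},{"xyz": [0,0,2],"rotation": [0,0,0],"claw": 0.1},{"xyz": [0,-1,0],"rotation": [0,0,0],"claw": 0.1},{"xyz": [0,-2,0],"rotation": [0,0,0],"claw": 0.1},{"xyz": [0,-2.5,0],"rotation": [0,0,0],"claw": 0.1},{"xyz": [0,-2.8,0],"rotation": [0,0,0],"claw": 0.1}]}}

```text
clock: 13.62
tcp_pos: [0.632, 0.1306, 0.1332]
ee_rot: [-0.076, 2.187, -2.186]
ft_force: [0.4, 0.1, -0.7]
opening: 0.293
```

Emit:
{"method": "carry_out", "body": {"motion": [{"xyz": [-0.9,-2.8,0],"rotation": [0,0,0],"claw": 0.1},{"xyz": [-0.9,-2.8,0],"rotation": [0,0,0],"claw": 0.1},{"xyz": [-0.9,-2.8,0],"rotation": [0,0,0],"claw": 0.1},{"xyz": [-0.9,-2.8,0],"rotation": [0,0,0],"claw": 0.1},{"xyz": [-0.9,-2.8,0],"rotation": [0,0,0],"claw": 0.1},{"xyz": [-0.9,-2.8,0],"rotation": [0,0,0],"claw": 0.1},{"xyz": [-0.9,-2.8,0],"rotation": [0,0,0],"claw": 0.1},{"xyz": [-0.9,-2.8,0],"rotation": [0,0,0],"claw": 0.1}]}}

```text
clock: 14.28
tcp_pos: [0.5596, -0.0947, 0.1332]
ee_rot: [-0.074, 2.187, -2.187]
ft_force: [0.4, 0.3, -1.1]
opening: 0.295
```

Emit:
{"method": "carry_out", "body": {"motion": [{"xyz": [-0.6,-2.6,0],"rotation": [0,0,0],"claw": 0.1},{"xyz": [-0.4,-2.6,0],"rotation": [0,0,0],"claw": 0.1},{"xyz": [-0.2,-2,0],"rotation": [0,0,0],"claw": 0.1},{"xyz": [0,-1,0],"rotation": [0,0,0],"claw": 0.1},{"xyz": [0,-0.5,0],"rotation": [0,0,0],"claw": 0.1},{"xyz": [0,0,0],"rotation": [0,0,0],"claw": 0.1},{"xyz": [0,0,0],"rotation": [0,0,0],"claw": 0.1},{"xyz": [0,0,0],"rotation": [0,0,0],"claw": 0.1}]}}

```text
clock: 14.95
tcp_pos: [0.5487, -0.1785, 0.1329]
ee_rot: [-0.076, 2.187, -2.185]
ft_force: [-0.4, -0.2, -0.8]
opening: 0.293
```

```bash
python3 - <<'E'
from look import *
s=r.sense();print(s["tcp_pos"].round(4),s["opening"])
p=r.get_image("scene");cv2.imwrite("pics/s2.png",cv2.resize(p["img"][100:290,200:440,::-1],None,fx=2.5,fy=2.5))
W=cloud(p);d=r.silhouettes(p,"flask")
for e in d[:1]:
    q=W[e["region"]&(p["range_z"]>0)];print(e["confidence"],q.min(0).round(3),q.max(0).round(3),np.median(q,0).round(3))
E
```

```text
[ 0.5487 -0.1785  0.1329] 0.2932131700188722
0.53 [ 0.455 -0.358 -0.002] [ 0.572 -0.153  0.163] [ 0.557 -0.168  0.101]
```

View pics/s2.png

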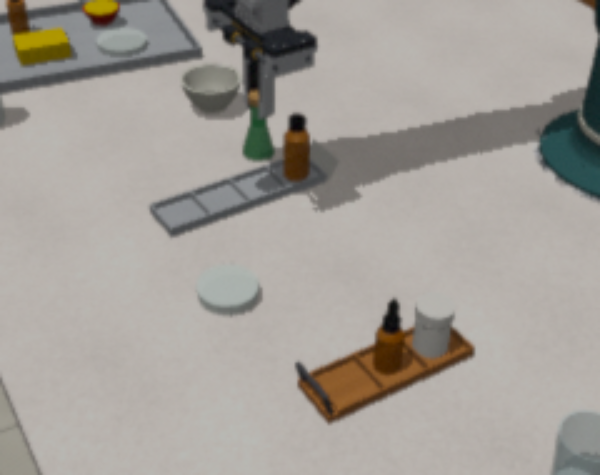

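The scene picture shows the flask at (258,135) hanging upright above the second compartment, just behind the tall bottle at (296,150). I'll lower it.

Emit:
{"method": "carry_out", "body": {"motion": [{"xyz": [0,-0.2,-1.5],"rotation": [0,0,0],"claw": 0.1},{"xyz": [0,0,-1.5],"rotation": [0,0,0],"claw": 0.1},{"xyz": [0,0,-1.5],"rotation": [0,0,0],"claw": 0.1},{"xyz": [0,0,-1],"rotation": [0,0,0],"claw": 0.1},{"xyz": [0,0,-0.4],"rotation": [0,0,0],"claw": 0.1},{"xyz": [0,0,-0.1],"rotation": [0,0,0],"claw": 0.1},{"xyz": [0,0,-0.1],"rotation": [0,0,0],"claw": 0.1},{"xyz": [0,0,0],"rotation": [0,0,0],"claw": 0.1}]}}

```text
clock: 15.72
tcp_pos: [0.5488, -0.1821, 0.0725]
ee_rot: [-0.073, 2.186, -2.187]
ft_force: [0.1, -0.1, 0.0]
opening: 0.293
```

Emit:
{"method": "carry_out", "body": {"motion": [{"xyz": [0,0,-0.1],"rotation": [0,0,0],"claw": 0.1},{"xyz": [0,0,0],"rotation": [0,0,0],"claw": 0.1},{"xyz": [0,0,0],"rotation": [0,0,0],"claw": 0.1}]}}

```text
clock: 15.97
tcp_pos: [0.5492, -0.1826, 0.0721]
ee_rot: [-0.072, 2.185, -2.187]
ft_force: [-0.4, -2.2, 7.2]
opening: 0.293
```

Emit:
{"method": "carry_out", "body": {"motion": [{"xyz": [0,0,0.05],"rotation": [0,0,0],"claw": 0.35},{"xyz": [0,0,0],"rotation": [0,0,0],"claw": 0.5},{"xyz": [0,0,0],"rotation": [0,0,0],"claw": 0.8},{"xyz": [0,0,0],"rotation": [0,0,0],"claw": 0.9},{"xyz": [0,0,0],"rotation": [0,0,0],"claw": 0.9},{"xyz": [0,0,0],"rotation": [0,0,0],"claw": 0.9},{"xyz": [0,0,2],"rotation": [0,0,0],"claw": 0.9},{"xyz": [0,0,2.5],"rotation": [0,0,0],"claw": 0.9}]}}

```text
clock: 16.63
tcp_pos: [0.5472, -0.1817, 0.1154]
ee_rot: [-0.078, 2.19, -2.187]
ft_force: [0.1, 0.4, 0.3]
opening: 0.808
```

Emit:
{"method": "carry_out", "body": {"motion": [{"xyz": [0,0,3],"rotation": [0,0,0],"claw": 1},{"xyz": [0,0,3],"rotation": [0,0,0],"claw": 1},{"xyz": [0.3,1.5,2],"rotation": [0,0,0],"claw": 1},{"xyz": [0.3,3,0],"rotation": [0,0,0],"claw": 1},{"xyz": [0.3,3.5,0],"rotation": [0,0,0],"claw": 1},{"xyz": [0.3,3.5,0],"rotation": [0,0,0],"claw": 1},{"xyz": [0.3,3.5,0],"rotation": [0,0,0],"claw": 1},{"xyz": [0.3,3.5,0],"rotation": [0,0,0],"claw": 1}]}}

```text
clock: 17.3
tcp_pos: [0.5662, 0.0045, 0.1966]
ee_rot: [-0.074, 2.187, -2.187]
ft_force: [0.5, -0.1, 0.4]
opening: 0.999
```

Emit:
{"method": "carry_out", "body": {"motion": [{"xyz": [0.3,3.5,0],"rotation": [0,0,0],"claw": 1},{"xyz": [0.3,3.5,0],"rotation": [0,0,0],"claw": 1},{"xyz": [0.3,3.5,0],"rotation": [0,0,0],"claw": 1},{"xyz": [0.3,3.5,0],"rotation": [0,0,0],"claw": 1},{"xyz": [0.2,3.5,0],"rotation": [0,0,0],"claw": 1},{"xyz": [0,2.5,0],"rotation": [0,0,0],"claw": 1},{"xyz": [0,0,0],"rotation": [0,0,0],"claw": 1},{"xyz": [0,0,0],"rotation": [0,0,0],"claw": 1}]}}

```text
clock: 17.97
tcp_pos: [0.5799, 0.2044, 0.1961]
ee_rot: [-0.078, 2.186, -2.185]
ft_force: [0.6, -1.0, 0.1]
opening: 1.0
```

```bash
python3 - <<'E'
from look import *
print(r.sense()["tcp_pos"].round(4))
p=wrist();W=cloud(p);ok=p["range_z"]>0
caps(W,ok,[("drop",(.58,.21),(.095,.112)),("jar",(.517,.206),(.066,.08))])
p=r.get_image("top");caps(cloud(p),p["range_z"]>0,[("tall",(.486,-.184),(.095,.112)),("flask",(.549,-.18),(.094,.106))])
cv2.imwrite("pics/t2.png",cv2.resize(p["img"][140:270,190:450,::-1],None,fx=2.5,fy=2.5))
E
```

```text
[0.5799 0.2044 0.1961]
drop 175 z 0.1044 ctr [579.8 207.7] rad 6.6
jar 1364 z 0.0724 ctr [516.4 204.5] rad 23.0
tall 82 z 0.1038 ctr [ 485.3 -182. ] rad 12.2
flask 101 z 0.0999 ctr [ 549.3 -180.9] rad 13.7
```

View pics/t2.png

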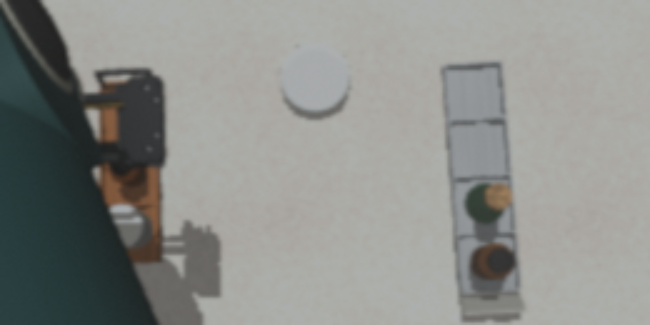

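The top picture shows the flask standing at (487,203) in the second compartment and the tall bottle at (493,262) in the front one. Both are within about 2 mm of their centres and at the right heights. The dropper is next.

Emit:
{"method": "carry_out", "body": {"motion": [{"xyz": [0,0.3,-2.8],"rotation": [0,0,0],"claw": 1},{"xyz": [0,0,-2.8],"rotation": [0,0,0],"claw": 1},{"xyz": [0,0,-2.8],"rotation": [0,0,0],"claw": 1},{"xyz": [0,0,-2.8],"rotation": [0,0,0],"claw": 1},{"xyz": [0,0,-2.8],"rotation": [0,0,0],"claw": 1},{"xyz": [0,0,-2.8],"rotation": [0,0,0],"claw": 1},{"xyz": [0,0,0],"rotation": [0,0,0],"claw": 0.8},{"xyz": [0,0,0],"rotation": [0,0,0],"claw": 0.5}], "squeeze": 12}}

```text
clock: 18.73
tcp_pos: [0.58, 0.2046, 0.0281]
ee_rot: [-0.075, 2.188, -2.189]
ft_force: [0.5, 0.3, 1.1]
opening: 0.892
```

Emit:
{"method": "carry_out", "body": {"motion": [{"xyz": [0,0,0],"rotation": [0,0,0],"claw": 0.1},{"xyz": [0,0,0],"rotation": [0,0,0],"claw": 0.1},{"xyz": [0,0,0],"rotation": [0,0,0],"claw": 0.1},{"xyz": [0,0,0],"rotation": [0,0,0],"claw": 0.1},{"xyz": [0,0,0],"rotation": [0,0,0],"claw": 0.1},{"xyz": [0,0,0],"rotation": [0,0,0],"claw": 0.1},{"xyz": [0,0,0],"rotation": [0,0,0],"claw": 0.1},{"xyz": [0,0,0],"rotation": [0,0,0],"claw": 0.1}]}}

```text
clock: 19.4
tcp_pos: [0.5804, 0.206, 0.0286]
ee_rot: [-0.074, 2.187, -2.187]
ft_force: [0.3, 1.0, 2.1]
opening: 0.346
```

Emit:
{"method": "carry_out", "body": {"motion": [{"xyz": [0,0,0],"rotation": [0,0,0],"claw": 0.1},{"xyz": [0,0,0],"rotation": [0,0,0],"claw": 0.1},{"xyz": [0,0,0],"rotation": [0,0,0],"claw": 0.1}]}}

```text
clock: 19.65
tcp_pos: [0.5804, 0.2061, 0.0285]
ee_rot: [-0.074, 2.187, -2.187]
ft_force: [-0.3, 0.3, 3.2]
opening: 0.349
```

Emit:
{"method": "carry_out", "body": {"motion": [{"xyz": [0,0,1],"rotation": [0,0,0],"claw": 0.1},{"xyz": [0,0,1.5],"rotation": [0,0,0],"claw": 0.1},{"xyz": [0,0,1.5],"rotation": [0,0,0],"claw": 0.1},{"xyz": [0,0,2],"rotation": [0,0,0],"claw": 0.1},{"xyz": [0.1,-1,0],"rotation": [0,0,0],"claw": 0.1},{"xyz": [0.2,-2,0],"rotation": [0,0,0],"claw": 0.1},{"xyz": [0.2,-2.5,0],"rotation": [0,0,0],"claw": 0.1},{"xyz": [0.2,-2.8,0],"rotation": [0,0,0],"claw": 0.1}]}}

```text
clock: 20.32
tcp_pos: [0.5871, 0.1224, 0.0886]
ee_rot: [-0.076, 2.186, -2.186]
ft_force: [0.2, -0.1, -0.8]
opening: 0.349
```

Emit:
{"method": "carry_out", "body": {"motion": [{"xyz": [0.3,-2.8,0],"rotation": [0,0,0],"claw": 0.1},{"xyz": [0.3,-2.8,0],"rotation": [0,0,0],"claw": 0.1},{"xyz": [0.3,-2.8,0],"rotation": [0,0,0],"claw": 0.1},{"xyz": [0.3,-2.8,0],"rotation": [0,0,0],"claw": 0.1},{"xyz": [0.3,-2.8,0],"rotation": [0,0,0],"claw": 0.1},{"xyz": [0.3,-2.8,0],"rotation": [0,0,0],"claw": 0.1},{"xyz": [0.3,-2.8,0],"rotation": [0,0,0],"claw": 0.1},{"xyz": [0.3,-2.8,0],"rotation": [0,0,0],"claw": 0.1}]}}

```text
clock: 20.98
tcp_pos: [0.611, -0.103, 0.0885]
ee_rot: [-0.074, 2.187, -2.187]
ft_force: [-0.4, -0.2, 0.1]
opening: 0.351
```

Emit:
{"method": "carry_out", "body": {"motion": [{"xyz": [0,-2.6,0],"rotation": [0,0,0],"claw": 0.1},{"xyz": [0,-2,0],"rotation": [0,0,0],"claw": 0.1},{"xyz": [0,-1.8,0],"rotation": [0,0,0],"claw": 0.1},{"xyz": [0,-1,0],"rotation": [0,0,0],"claw": 0.1},{"xyz": [0,0,0],"rotation": [0,0,0],"claw": 0.1},{"xyz": [0,0,0],"rotation": [0,0,0],"claw": 0.1},{"xyz": [0,0,0],"rotation": [0,0,0],"claw": 0.1}]}}

```text
clock: 21.57
tcp_pos: [0.6115, -0.1735, 0.0885]
ee_rot: [-0.076, 2.187, -2.185]
ft_force: [0.7, 0.0, -0.3]
opening: 0.346
```

Emit:
{"method": "carry_out", "body": {"motion": [{"xyz": [0,-0.15,-1.5],"rotation": [0,0,0],"claw": 0.1},{"xyz": [0,0,-1.5],"rotation": [0,0,0],"claw": 0.1},{"xyz": [0,0,-1.5],"rotation": [0,0,0],"claw": 0.1},{"xyz": [0,0,-1],"rotation": [0,0,0],"claw": 0.1},{"xyz": [0,0,-0.4],"rotation": [0,0,0],"claw": 0.1},{"xyz": [0,0,-0.1],"rotation": [0,0,0],"claw": 0.1},{"xyz": [0,0,-0.1],"rotation": [0,0,0],"claw": 0.1},{"xyz": [0,0,0],"rotation": [0,0,0],"claw": 0.1}]}}

```text
clock: 22.23
tcp_pos: [0.6118, -0.176, 0.0281]
ee_rot: [-0.074, 2.186, -2.186]
ft_force: [-0.2, -0.5, -0.1]
opening: 0.349
```

Emit:
{"method": "carry_out", "body": {"motion": [{"xyz": [0,0,-0.1],"rotation": [0,0,0],"claw": 0.1},{"xyz": [0,0,0],"rotation": [0,0,0],"claw": 0.1},{"xyz": [0,0,0],"rotation": [0,0,0],"claw": 0.1}]}}

```text
clock: 22.48
tcp_pos: [0.6122, -0.1762, 0.0277]
ee_rot: [-0.073, 2.186, -2.186]
ft_force: [-2.5, 2.4, 9.1]
opening: 0.348
```

Emit:
{"method": "carry_out", "body": {"motion": [{"xyz": [0,0,0.05],"rotation": [0,0,0],"claw": 0.4},{"xyz": [0,0,0],"rotation": [0,0,0],"claw": 0.5},{"xyz": [0,0,0],"rotation": [0,0,0],"claw": 0.8},{"xyz": [0,0,0],"rotation": [0,0,0],"claw": 0.9},{"xyz": [0,0,0],"rotation": [0,0,0],"claw": 0.9},{"xyz": [0,0,0],"rotation": [0,0,0],"claw": 0.9},{"xyz": [0,0,2],"rotation": [0,0,0],"claw": 0.9},{"xyz": [0,0,3],"rotation": [0,0,0],"claw": 0.9}]}}

```text
clock: 23.15
tcp_pos: [0.6096, -0.1762, 0.075]
ee_rot: [-0.079, 2.191, -2.187]
ft_force: [-0.1, 0.9, 0.4]
opening: 0.862
```

Emit:
{"method": "carry_out", "body": {"motion": [{"xyz": [0,0,3],"rotation": [0,0,0],"claw": 1},{"xyz": [0,0,3],"rotation": [0,0,0],"claw": 1},{"xyz": [0,0,3],"rotation": [0,0,0],"claw": 1},{"xyz": [0,1.5,3],"rotation": [0,0,0],"claw": 1},{"xyz": [-0.9,3,0],"rotation": [0,0,0],"claw": 1},{"xyz": [-0.9,3.5,0],"rotation": [0,0,0],"claw": 1},{"xyz": [-0.9,3.5,0],"rotation": [0,0,0],"claw": 1},{"xyz": [-0.9,3.5,0],"rotation": [0,0,0],"claw": 1}]}}

```text
clock: 23.82
tcp_pos: [0.5747, -0.0253, 0.1971]
ee_rot: [-0.073, 2.187, -2.187]
ft_force: [1.7, 1.2, -1.1]
opening: 0.999
```

Emit:
{"method": "carry_out", "body": {"motion": [{"xyz": [-0.9,3.5,0],"rotation": [0,0,0],"claw": 1},{"xyz": [-0.9,3.5,0],"rotation": [0,0,0],"claw": 1},{"xyz": [-0.9,3.5,0],"rotation": [0,0,0],"claw": 1},{"xyz": [-0.9,3.5,0],"rotation": [0,0,0],"claw": 1},{"xyz": [-0.9,3.5,0],"rotation": [0,0,0],"claw": 1},{"xyz": [-0.9,3.5,0],"rotation": [0,0,0],"claw": 1},{"xyz": [-0.5,2,0],"rotation": [0,0,0],"claw": 1},{"xyz": [0,0,0],"rotation": [0,0,0],"claw": 1}]}}

```text
clock: 24.48
tcp_pos: [0.5145, 0.2083, 0.1972]
ee_rot: [-0.081, 2.186, -2.182]
ft_force: [-0.4, 0.2, 0.1]
opening: 1.004
```

```bash
python3 - <<'E'
from look import *
print(r.sense()["tcp_pos"].round(4))
p=wrist();W=cloud(p);ok=p["range_z"]>0
caps(W,ok,[("jar",(.517,.206),(.066,.08))])
p=r.get_image("top");caps(cloud(p),p["range_z"]>0,[("tall",(.486,-.184),(.095,.112)),("flask",(.549,-.18),(.094,.106)),("drop",(.611,-.175),(.09,.112))])
E
```

```text
[0.5145 0.2083 0.1972]
jar 1539 z 0.0725 ctr [516.3 204.3] rad 22.9
tall 84 z 0.1035 ctr [ 485.2 -181.9] rad 12.2
flask 99 z 0.0999 ctr [ 549.4 -181. ] rad 13.8
drop 24 z 0.1036 ctr [ 610.8 -173.6] rad 6.3
```

Emit:
{"method": "carry_out", "body": {"motion": [{"xyz": [0.1,-0.3,-2.8],"rotation": [0,0,0],"claw": 1},{"xyz": [0,0,-2.8],"rotation": [0,0,0],"claw": 1},{"xyz": [0,0,-2.8],"rotation": [0,0,0],"claw": 1},{"xyz": [0,0,-2.8],"rotation": [0,0,0],"claw": 1},{"xyz": [0,0,-2.8],"rotation": [0,0,0],"claw": 1},{"xyz": [0,0,-1.2],"rotation": [0,0,0],"claw": 1},{"xyz": [0,0,0],"rotation": [0,0,0],"claw": 1},{"xyz": [0,0,0],"rotation": [0,0,0],"claw": 0.7}], "squeeze": 12}}

```text
clock: 25.25
tcp_pos: [0.5178, 0.1999, 0.0454]
ee_rot: [-0.074, 2.187, -2.188]
ft_force: [1.1, -0.0, 0.5]
opening: 0.958
```

Emit:
{"method": "carry_out", "body": {"motion": [{"xyz": [0,0,0],"rotation": [0,0,0],"claw": 0.2},{"xyz": [0,0,0],"rotation": [0,0,0],"claw": 0.2},{"xyz": [0,0,0],"rotation": [0,0,0],"claw": 0.2},{"xyz": [0,0,0],"rotation": [0,0,0],"claw": 0.2},{"xyz": [0,0,0],"rotation": [0,0,0],"claw": 0.2},{"xyz": [0,0,0],"rotation": [0,0,0],"claw": 0.2},{"xyz": [0,0,0],"rotation": [0,0,0],"claw": 0.2},{"xyz": [0,0,0],"rotation": [0,0,0],"claw": 0.2}]}}

```text
clock: 25.92
tcp_pos: [0.5174, 0.2005, 0.045]
ee_rot: [-0.074, 2.187, -2.187]
ft_force: [-0.1, 0.2, 1.2]
opening: 0.492
```

Emit:
{"method": "carry_out", "body": {"motion": [{"xyz": [0,0,0],"rotation": [0,0,0],"claw": 0.2},{"xyz": [0,0,1],"rotation": [0,0,0],"claw": 0.2},{"xyz": [0,0,2],"rotation": [0,0,0],"claw": 0.2},{"xyz": [0,0,3],"rotation": [0,0,0],"claw": 0.2},{"xyz": [0.5,-1,0],"rotation": [0,0,0],"claw": 0.2},{"xyz": [1,-2,0],"rotation": [0,0,0],"claw": 0.2},{"xyz": [1.5,-2.3,0],"rotation": [0,0,0],"claw": 0.2},{"xyz": [1.6,-2.3,0],"rotation": [0,0,0],"claw": 0.2}]}}

```text
clock: 26.58
tcp_pos: [0.5637, 0.1234, 0.1056]
ee_rot: [-0.075, 2.186, -2.186]
ft_force: [0.2, -0.2, -1.6]
opening: 0.489
```

Emit:
{"method": "carry_out", "body": {"motion": [{"xyz": [1.6,-2.3,0],"rotation": [0,0,0],"claw": 0.2},{"xyz": [1.6,-2.3,0],"rotation": [0,0,0],"claw": 0.2},{"xyz": [1.6,-2.3,0],"rotation": [0,0,0],"claw": 0.2},{"xyz": [1.6,-2.3,0],"rotation": [0,0,0],"claw": 0.2},{"xyz": [1.6,-2.3,0],"rotation": [0,0,0],"claw": 0.2},{"xyz": [1.6,-2.3,0],"rotation": [0,0,0],"claw": 0.2},{"xyz": [1.6,-2.3,0],"rotation": [0,0,0],"claw": 0.2},{"xyz": [0,-2.5,0],"rotation": [0,0,0],"claw": 0.2}]}}

```text
clock: 27.25
tcp_pos: [0.6772, -0.0627, 0.1051]
ee_rot: [-0.073, 2.187, -2.186]
ft_force: [1.5, 0.6, -1.2]
opening: 0.489
```

Emit:
{"method": "carry_out", "body": {"motion": [{"xyz": [0,-2.6,0],"rotation": [0,0,0],"claw": 0.2},{"xyz": [0,-2.6,0],"rotation": [0,0,0],"claw": 0.2},{"xyz": [0,-2.4,0],"rotation": [0,0,0],"claw": 0.2},{"xyz": [0,-2,0],"rotation": [0,0,0],"claw": 0.2},{"xyz": [0,-1,0],"rotation": [0,0,0],"claw": 0.2},{"xyz": [0,0,0],"rotation": [0,0,0],"claw": 0.2},{"xyz": [0,0,0],"rotation": [0,0,0],"claw": 0.2},{"xyz": [0,0,0],"rotation": [0,0,0],"claw": 0.2}]}}

```text
clock: 27.92
tcp_pos: [0.6755, -0.1656, 0.1051]
ee_rot: [-0.076, 2.187, -2.185]
ft_force: [0.2, 0.4, -0.6]
opening: 0.493
```

```bash
python3 - <<'E'
from look import *
print(r.sense()["tcp_pos"].round(4))
p=r.get_image("scene");cv2.imwrite("pics/s3.png",cv2.resize(p["img"][100:290,200:440,::-1],None,fx=2.5,fy=2.5))
E
```

```text
[ 0.6755 -0.1656  0.1051]
```

View pics/s3.png

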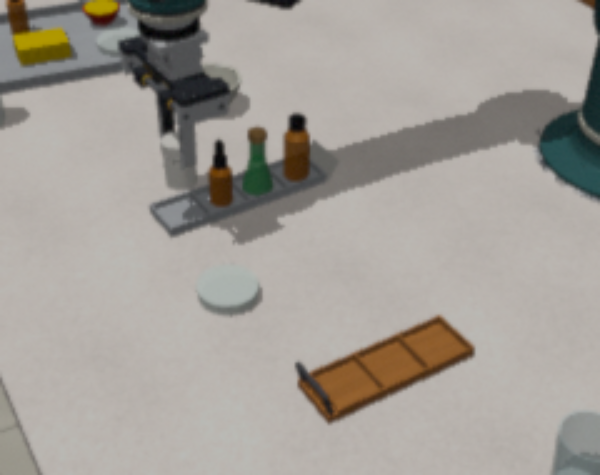

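The scene picture shows the jar at (180,165) hanging upright above the rear compartment, with dropper, flask and tall bottle standing in the lane at (220,185), (257,170) and (296,155). I'll lower the jar.

Emit:
{"method": "carry_out", "body": {"motion": [{"xyz": [0,-0.6,0],"rotation": [0,0,0],"claw": 0.2},{"xyz": [0,0,-1.5],"rotation": [0,0,0],"claw": 0.2},{"xyz": [0,0,-1.5],"rotation": [0,0,0],"claw": 0.2},{"xyz": [0,0,-1.5],"rotation": [0,0,0],"claw": 0.2},{"xyz": [0,0,-1],"rotation": [0,0,0],"claw": 0.2},{"xyz": [0,0,-0.4],"rotation": [0,0,0],"claw": 0.2},{"xyz": [0,0,-0.1],"rotation": [0,0,0],"claw": 0.2},{"xyz": [0,0,0],"rotation": [0,0,0],"claw": 0.2}]}}

```text
clock: 28.63
tcp_pos: [0.6752, -0.173, 0.044]
ee_rot: [-0.076, 2.188, -2.186]
ft_force: [0.1, -0.4, -1.3]
opening: 0.487
```

Emit:
{"method": "carry_out", "body": {"motion": [{"xyz": [0,0,-0.1],"rotation": [0,0,0],"claw": 0.2},{"xyz": [0,0,0],"rotation": [0,0,0],"claw": 0.2},{"xyz": [0,0,0],"rotation": [0,0,0],"claw": 0.2}]}}

```text
clock: 28.88
tcp_pos: [0.6753, -0.1738, 0.0438]
ee_rot: [-0.074, 2.187, -2.187]
ft_force: [-0.1, 0.2, -0.5]
opening: 0.484
```

Emit:
{"method": "carry_out", "body": {"motion": [{"xyz": [0,0,-0.1],"rotation": [0,0,0],"claw": 0.2},{"xyz": [0,0,0],"rotation": [0,0,0],"claw": 0.2},{"xyz": [0,0,0],"rotation": [0,0,0],"claw": 0.2}]}}

```text
clock: 29.13
tcp_pos: [0.6757, -0.1735, 0.0434]
ee_rot: [-0.073, 2.187, -2.187]
ft_force: [-0.3, 2.0, 5.4]
opening: 0.487
```

Contact. I release and retreat upwards, then back towards the robot side.

Emit:
{"method": "carry_out", "body": {"motion": [{"xyz": [0,0,0.05],"rotation": [0,0,0],"claw": 0.55},{"xyz": [0,0,0],"rotation": [0,0,0],"claw": 0.7},{"xyz": [0,0,0],"rotation": [0,0,0],"claw": 0.9},{"xyz": [0,0,0],"rotation": [0,0,0],"claw": 1},{"xyz": [0,0,0],"rotation": [0,0,0],"claw": 1},{"xyz": [0,0,0],"rotation": [0,0,0],"claw": 1},{"xyz": [0,0,2],"rotation": [0,0,0],"claw": 1},{"xyz": [0,0,3],"rotation": [0,0,0],"claw": 1}]}}

```text
clock: 29.8
tcp_pos: [0.6736, -0.1733, 0.0912]
ee_rot: [-0.08, 2.191, -2.187]
ft_force: [-0.5, 0.1, 0.4]
opening: 0.99
```

Emit:
{"method": "carry_out", "body": {"motion": [{"xyz": [0,0,3],"rotation": [0,0,0],"claw": 1},{"xyz": [0,0,3],"rotation": [0,0,0],"claw": 1},{"xyz": [0,0,3],"rotation": [0,0,0],"claw": 1},{"xyz": [0,2.5,2],"rotation": [0,0,0],"claw": 1},{"xyz": [0,3,0],"rotation": [0,0,0],"claw": 1},{"xyz": [0,3,0],"rotation": [0,0,0],"claw": 1},{"xyz": [0,3,0],"rotation": [0,0,0],"claw": 1},{"xyz": [0,3,0],"rotation": [0,0,0],"claw": 1}]}}

```text
clock: 30.47
tcp_pos: [0.6751, -0.0273, 0.2036]
ee_rot: [-0.074, 2.187, -2.187]
ft_force: [0.3, 0.2, 0.4]
opening: 1.001
```

Emit:
{"method": "carry_out", "body": {"motion": [{"xyz": [-1,3,0],"rotation": [0,0,0],"claw": 1},{"xyz": [-1,3,0],"rotation": [0,0,0],"claw": 1},{"xyz": [-1,3,0],"rotation": [0,0,0],"claw": 1},{"xyz": [-1,2,0],"rotation": [0,0,0],"claw": 1},{"xyz": [0,0,0],"rotation": [0,0,0],"claw": 1},{"xyz": [0,0,0],"rotation": [0,0,0],"claw": 1}]}}

```text
clock: 30.97
tcp_pos: [0.635, 0.0825, 0.2037]
ee_rot: [-0.076, 2.186, -2.186]
ft_force: [0.7, -1.7, -0.2]
opening: 1.0
```

```bash
python3 - <<'E'
from look import *
O=[("tall",(.486,-.184),(.095,.112)),("flask",(.549,-.18),(.094,.106)),("drop",(.611,-.175),(.09,.112)),("jar",(.674,-.172),(.064,.08)),("dish",(.688,.008),(.014,.03))]
for c in("top","scene"):
    p=r.get_image(c);print(c);W=cloud(p);ok=p["range_z"]>0;caps(W,ok,O);print("lane",fit(W,ok,"lane")[0].round(4))
    for n in("beaker","mortar","dish"):
        d=r.silhouettes(p,n)
        if d: q=W[d[0]["region"]&ok]; print(n,np.median(q,0).round(3))
    if c=="top": cv2.imwrite("pics/t3.png",cv2.resize(p["img"][120:290,130:510,::-1],None,fx=2,fy=2))
E
```

```text
top
tall 83 z 0.1035 ctr [ 485.2 -181.5] rad 12.3
flask 97 z 0.0999 ctr [ 549.3 -181.1] rad 13.8
drop 23 z 0.1039 ctr [ 611.5 -173.5] rad 6.3
jar 238 z 0.0719 ctr [ 674.3 -169.1] rad 23.1
dish 143 z 0.0202 ctr [687.7   6.8] rad 29.7
lane [ 0.5799 -0.1766  0.0676]
beaker [0.501 0.459 0.051]
mortar [ 0.511 -0.437  0.028]
dish [ 0.683 -0.009  0.02 ]
scene
tall 10 z 0.1001 ctr [ 496.2 -181.5] rad 7.8
flask 24 z 0.0996 ctr [ 555.4 -180.4] rad 13.2
drop 18 z 0.1001 ctr [ 611.1 -172.1] rad 6.6
jar 108 z 0.0712 ctr [ 676.4 -168.6] rad 23.8
dish 188 z 0.0202 ctr [687.5   8.3] rad 29.7
lane [ 0.5802 -0.1769  0.0653]
beaker [0.505 0.447 0.056]
mortar [ 0.511 -0.44   0.038]
```

View pics/t3.png

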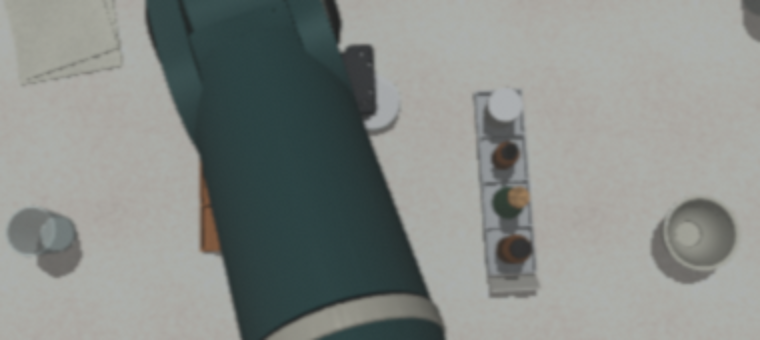

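The top picture shows all four bottles in the lane: jar (505,105), dropper (505,155), flask (510,202), tall bottle (514,250). Bystanders are in place and the arm is clear.

```bash
python3 -c "
from rig import r
r.sign_off()"
```

```text
the job is handed in; nothing more can be done
```

The steel lane is restocked in order. From front to rear it now holds the old tall bottle, then the flask, dropper and jar, which is rack order from the hoop end. The job was handed in at about 31 s of the 128 s allowed; hand-in gave no verdict.

**Last checks:**
- **Positions:** in the top camera all four bottles were within about 3 mm of their compartment centres (16 mm allowed). Their tops were at the heights expected for standing flat.
- **Bystanders:** the dish was where it started. The beaker and mortar were within about 3 mm of their first readings, and the arm was clear of everything.

**What failed or disagreed:**
- **Flask grip:** the first grip touched the stopper (28 mm) instead of the neck. I reopened, rose 2 cm and carried it by the stopper.
- **Camera offset:** the wrist and fixed cameras differed by about 2 mm in y. I placed the bottles between the two readings.
- **Scene camera:** its last readings for the tall bottle and flask were up to 11 mm off the top camera's in x. Few of their points were visible, probably because neighbours hid them, so I relied on the top camera.
- **Dish outline:** the last one from the top camera was partly hidden by the gripper. Its position comes from measuring the dish's top surface, which matched in both cameras.

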